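# Stand two control cards in their slots and lock the keeper

### The arm

A 6-joint arm with a two-finger parallel gripper is mounted at the origin on the work surface. World frame = base frame: x ahead of the robot, y to its left, z up, the work surface at z = 0. Lengths are in mm, angles in rad, forces in N, time in s.
With the tool pointing down it reaches from about 275 to 1000 mm from the base axis. Payload 8.4 kg.
Tool frame: the origin (TCP) lies midway between the tips of the shut fingers; the grasp point (between the pads) lies behind it (r.pinch_z is the z of the grasp point in the tool frame, in mm); z points along the fingers, y is the direction in which the jaws open and shut (so a half turn about z gives the same grasp; the last joint's range is limited). The gripper opens to 85 mm and grips with 20 to 120 N. Pads are 22 mm wide; open, the fingers measure 114 mm over their backs; the gripper's body (76 mm by 85 mm) begins 54 mm behind the grasp point. The pads swing forward as they close: fully open they stand 13 mm farther back than shut.
Start: joints at [-1.238, 0.353, 1.633, -0, 1.155, -0.002], TCP at [205.361, -590.3, 231.281] pointing down, gripper open.
Joint ranges: [-2.63, 2.63], [-0.92, 2.1], [0.06, 2.66], [-1.3, 4.44], [0, 2.69], [-3.02, 3.02]. Speed limits (rad/s): [2.22, 2.22, 2.79, 3.14, 3.14, 3.14].

### API

Orientations are given as [roll, pitch, yaw] about the fixed x, y, z axes, in that order (R = Rz(yaw) Ry(pitch) Rx(roll)).
In Python, from rig import r, optics, ticket gives the robot as it stands.
- The arm moves only by the shell command python3 -m jog 'ROWS' [FORCE]. ROWS is text: rows parted by semicolons, each of 7 numbers parted by spaces: the closure in counts, from 0 (fully open) to 255 (shut), then the shift along the tool's x, y, z in mm, then the turn, a rotation vector about the tool's x, y, z in degrees. A call has 1 to 5 rows; each row shifts and turns the pose as measured when the row begins, along the tool's axes as they then stand; what a row does not reach is not made up. A row lasts 1/12 s, in which the tool goes at most 41.7 mm and 7.16 degrees, less where a joint would pass 70% of its speed; a pose out of reach is approached as far as the arm can. A call with a gripper value outside its range is refused whole. The fingers move at their own pace and stop on an object; FORCE is the grip in N (left out, the last holds). Time passes only in rows, so rows that do not move let the fingers close. It gives the time, the measured TCP pose, the force and the opening at its end, in the units of the state.
- r.sense(): the state, without advancing time (a new reading comes with each control period).
- optics.grab_frame(name): name is "scene" or "top"; returns the picture (400x640x3 uint8, red, green, blue); there is no depth.
- optics.camera_info(name): a dict with "fx", "fy", "cx", "cy" (pixels), "world_from_camera" (4x4, takes a point from camera to world coordinates). Camera axes: x right, y down, z forward; pixel columns grow to the right and rows downward; lengths in mm; the calibration is good to about 2 mm. A picture is of the moment at which its call begins. camera_info takes no time and is no camera call.
- ticket.sign_off(): hands the job in, once; it reports no verdict.
The state is a dict: "clock": time; "qpos": joint angles; "qvel": joint speeds; "joint_efforts": joint torques, N m; "eef_pos": TCP position; "tcp_rot": TCP orientation; "contact_force": force on the tool from outside, world axes, zero at the start; "wrist_torque": the same for the moment, N m; "opening": opening from 0.0 (shut) to 1.0 (fully open).
Only numpy, scipy, OpenCV 4.12 (cv2) and the standard library are available. Lean on these libraries where they do the work, as an engineer would, in place of code of your own. Each camera call takes 0.05 s, during which the arm holds its last target.

### The job

Take the long and the short electronics card from their slanting stands and stand each one upright in its own slot of the control bay (long card in the long slot, short card in the short slot), lowered in gently, right down on the slot floor and slid along until its end meets the white contact block. When both are home, swing the steel keeper arm fully shut across the top of the cards, let go, and leave the other things on the bench where they are.

Things in the scene. Friction and masses are not known exactly. Their poses are not given: they have to be found in the camera images.
- card_long_mid (a point): centre of the long electronics card, a stiff flat cassette 140 mm long (its y), 115 mm high (z, in its plane, foot 57.5 mm below) and 14 mm thick (x), about 255 g; green board in the lower half of its faces, plain grey grip panel over the upper 50 mm. Starts leaning in its slant stand. Symmetrical: either face may go forward
- card_short_mid (a point): centre of the short electronics card, a stiff flat cassette 100 mm long (its y), 115 mm high (z, in its plane, foot 57.5 mm below) and 14 mm thick (x), about 185 g; green board in the lower half of its faces, plain grey grip panel over the upper 50 mm. Starts leaning in its slant stand. Symmetrical: either face may go forward
- stand_long: fixed dark steel slant stand of the long card, origin under its centre; z up. Its card leans 32 deg from upright, top towards the stand's -x (robot side), foot middle at x 20, z 30 mm. A back-rest covers the card's lowest 60 mm, with a 15 mm lip before the foot: draw the card out along its own z by over 60 mm; its upper 55 mm is free on both faces. Left and right stand change places
- stand_short: fixed dark steel slant stand of the short card, origin under its centre; z up. Its card leans 32 deg from upright, top towards the stand's -x (robot side), foot middle at x 20, z 30 mm. A back-rest covers the card's lowest 60 mm, with a 15 mm lip before the foot: draw the card out along its own z by over 60 mm; its upper 55 mm is free on both faces. Left and right stand change places
- bay: fixed control bay, grey base 240 (x) x 230 (y) x 8 mm, origin on its underside midway between the slots, with two aluminium slots along y: long slot at x -35 mm (robot side), short slot at x +35 mm. Slot walls 34 mm high above the floor, 18 mm apart inside, with flared lips 18 mm higher that widen the mouth to about 40 mm
- stop_long_face (a point): long card's slot: point on the slot floor (8 mm above the table), in the slot's middle plane, on the face of the white contact block (16 x 14 mm, 60 tall) that ends it; z up, block towards +y, slot towards -y for 160 to 180 mm, open-ended. The block's place along the slot varies. Card home: foot on floor, end on block, so its centre is 70 mm to -y and 57.5 mm above the point
- stop_short_face (a point): short card's slot: point on the slot floor (8 mm above the table), in the slot's middle plane, on the face of the white contact block (16 x 14 mm, 60 tall) that ends it; z up, block towards +y, slot towards -y for 105 to 125 mm, open-ended. The block's place along the slot varies. Card home: foot on floor, end on block, so its centre is 50 mm to -y and 57.5 mm above the point
- keeper (a joint): keeper angle: flat steel arm 20 mm wide on an upright post at the bay's far side, underside 128 mm above the table, 5 mm over seated cards (it cannot pass a card that is not down). 0 = shut against its stop, across both slots along the bay's -x; grows opening counter-clockwise seen from above to 1.6 (towards -y, clear of the slots). Starts 1.3 to 1.55; stays put, about 1 N at the handle
- keeper_pin (a point): middle of the keeper's handle, 158 mm above the table: an upright black round pin, 16 mm in diameter, standing on the arm from 134 to 182 mm above the table, near the arm's free end, 180 mm from the pivot axis
- keeper_hinge (a point): point on the keeper's vertical pivot axis, 158 mm above the table (the height of the middle of the handle pin); axes as the bay's: x across the slots from the long to the short one, y along the slots towards the contact blocks
- driver: a bystander, the screwdriver, standing or lying loose on the bench; origin on its underside; leave it where it is
- wrench: a bystander, the wrench, standing or lying loose on the bench; origin on its underside; leave it where it is
- spray: a bystander, the green bottle, standing or lying loose on the bench; origin on its underside; leave it where it is
- jar: a bystander, the jar, standing or lying loose on the bench; origin on its underside; leave it where it is
- cap_a: a bystander, the larger aluminium can, standing or lying loose on the bench; origin on its underside; leave it where it is
- cap_b: a bystander, the smaller aluminium can, standing or lying loose on the bench; origin on its underside; leave it where it is
- bearing: a bystander, the steel ring, standing or lying loose on the bench; origin on its underside; leave it where it is
- screws: a bystander, the steel dish, standing or lying loose on the bench; origin on its underside; leave it where it is
Things that resemble listed ones, but are neither listed nor needed, are in the scene too. What is shaped like the part that bears card_short_mid but red is not meant.

How it is judged:
By the outcome, as a careful person would: the job done as asked, in the order asked, and still so for the second after the job is handed in, with the robot touching nothing.
It also fails if it takes over 72 s, if anything falls off the work surface, if the arm or the gripper's body presses on something with over 40 N, if the wrist force passes 120 N, or if a joint passes its speed limit or range.

## Working session

There is one attempt and no reset: what is moved stays moved. The work goes in short steps, Python scripts to look and compute and a shell command to move; the robot and the scene stay as the last step left them, time stands still between calls to the robot, and variables do not carry over. Pictures are saved under pics/ and viewed, and the job is handed in when it is done.

```bash
ls; mkdir -p pics; python3 - <<'E'
from rig import r, optics, ticket
import cv2
for n in ("scene","top"):
    im=optics.grab_frame(n); cv2.imwrite(f"pics/{n}0.png",im[:,:,::-1])
    print(n,optics.camera_info(n))
print(r.sense(), r.pinch_z)
E
```

```text
pics
scene {'fx': 433.27551811900975, 'fy': 433.27551811900975, 'cx': 315.00117463967666, 'cy': 191.2498484225743, 'world_from_camera': array([[-6.02632498e-01,  4.46282453e-01, -6.61563333e-01,
         1.31822889e+03],
       [ 7.97823933e-01,  3.55253970e-01, -4.87105315e-01,
         5.93261504e+02],
       [ 1.76364456e-02, -8.21356554e-01, -5.70142410e-01,
         7.97308045e+02],
       [ 0.00000000e+00,  0.00000000e+00,  0.00000000e+00,
         1.00000000e+00]])}
top {'fx': 435.31848435413843, 'fy': 435.31848435413843, 'cx': 312.03531358891183, 'cy': 196.27555306282184, 'world_from_camera': array([[-2.42930967e-02, -9.80842909e-01,  1.93279679e-01,
         2.70840251e+02],
       [-9.99599245e-01,  2.10217291e-02, -1.89587814e-02,
         2.32914575e+01],
       [ 1.45325133e-02, -1.93662789e-01, -9.80960514e-01,
         1.53991473e+03],
       [ 0.00000000e+00,  0.00000000e+00,  0.00000000e+00,
         1.00000000e+00]])}
{'clock': 0.1, 'qpos': array([-1.23841029e+00,  3.53592165e-01,  1.63408912e+00, -1.02415070e-06,
        1.15518650e+00, -2.40152444e-03]), 'qvel': array([ 0.00016282, -0.00026624, -0.0017742 , -0.00030427,  0.00012217,
       -0.00102398]), 'joint_efforts': array([ 1.69874288e-04, -6.06356621e+01, -3.42820466e+01,  4.24077029e-05,
        4.14559938e-03, -1.16718650e-05]), 'eef_pos': array([ 205.21017582, -589.88347634,  230.61589535]), 'tcp_rot': array([-3.14031752e+00, -2.12582814e-06,  3.34787971e-01]), 'contact_force': array([ 0.44270398,  0.26127859, -0.56471048]), 'wrist_torque': array([-0.00760197, -0.0123943 ,  0.00069222]), 'opening': 1.0023577186919541} -18.700000000000003
```

View pics/scene0.png

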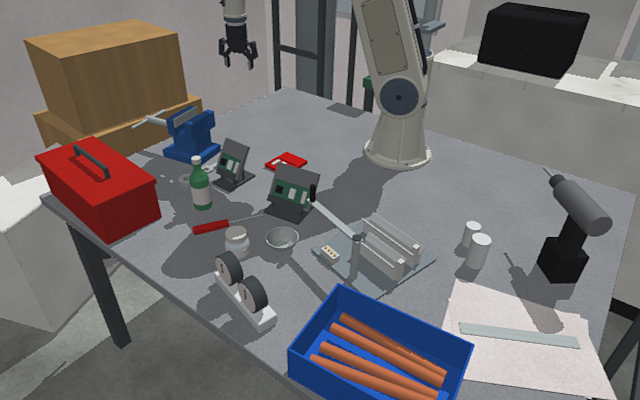

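View pics/top0.png

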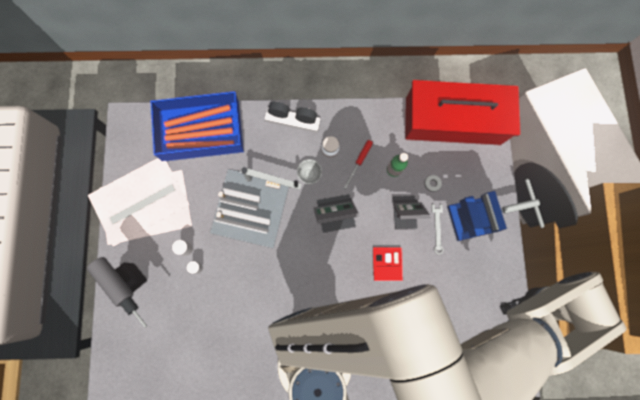

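```bash
python3 - <<'E'
import cv2
a=cv2.imread("pics/top0.png")
cv2.imwrite("pics/c1.png",cv2.resize(a[145:255,200:310],None,fx=5.4,fy=5.4,interpolation=cv2.INTER_CUBIC))
cv2.imwrite("pics/c2.png",cv2.resize(a[180:240,300:440],None,fx=5.5,fy=5.5,interpolation=cv2.INTER_CUBIC))
a=cv2.imread("pics/scene0.png")
cv2.imwrite("pics/c3.png",cv2.resize(a[175:305,300:450],None,fx=5,fy=4.6,interpolation=cv2.INTER_CUBIC))
cv2.imwrite("pics/c4.png",cv2.resize(a[130:225,200:340],None,fx=5.5,fy=5.5,interpolation=cv2.INTER_CUBIC))
E
```

```text
(no output)
```

View pics/c1.png

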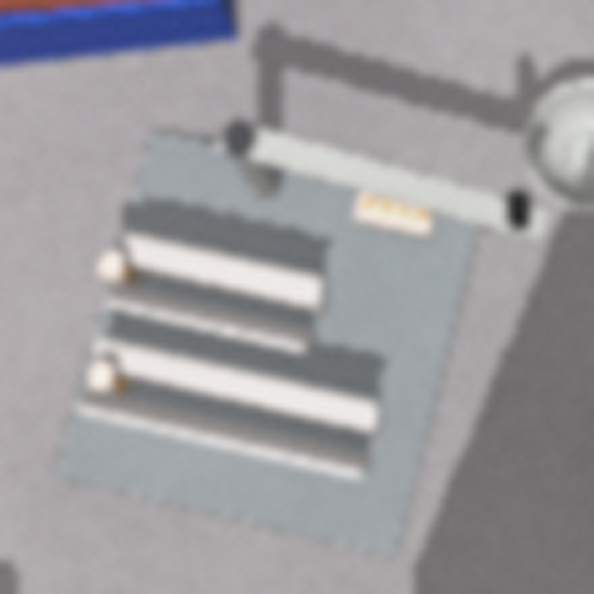

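View pics/c2.png

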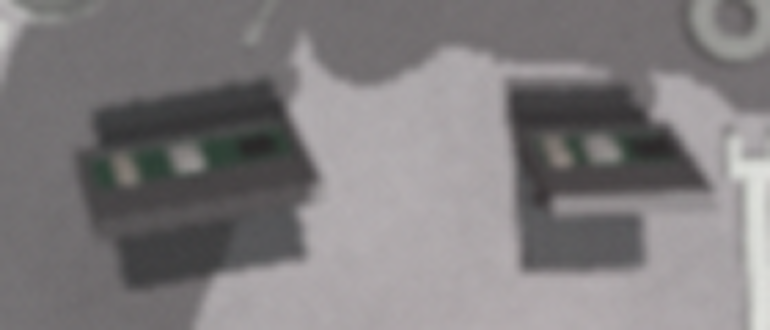

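View pics/c3.png

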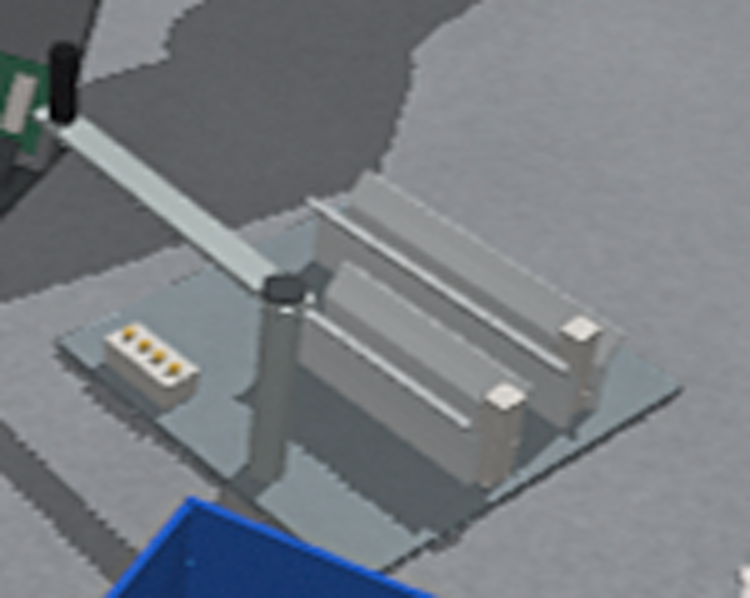

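View pics/c4.png

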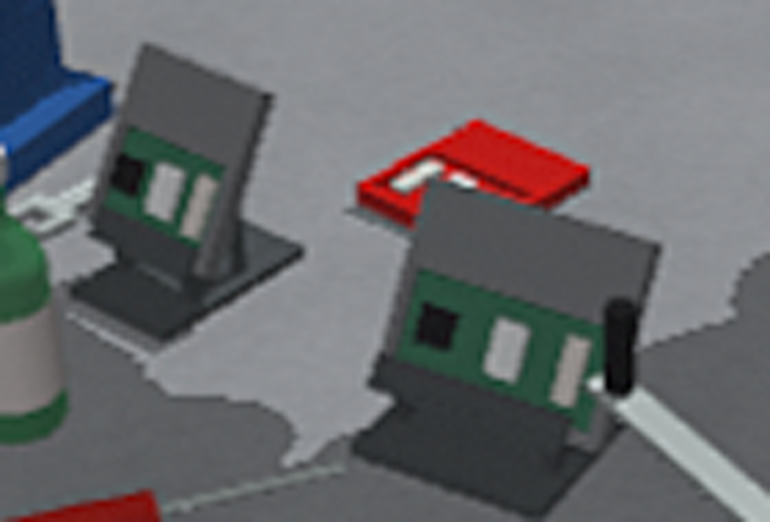

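```bash
cat > h.py <<'E'
import numpy as np, cv2
from rig import r, optics, ticket
CI={n:optics.camera_info(n) for n in("scene","top")}
def ray(n,u,v):
    c=CI[n];T=c["world_from_camera"]
    d=T[:3,:3]@np.array([(u-c["cx"])/c["fx"],(v-c["cy"])/c["fy"],1]);return T[:3,3],d/np.linalg.norm(d)
def onz(n,u,v,z):
    o,d=ray(n,u,v);return o+d*(z-o[2])/d[2]
def tri(a,b):
    o1,d1=ray("scene",*a);o2,d2=ray("top",*b)
    A=np.array([d1,-d2]).T;s=np.linalg.lstsq(A,o2-o1,rcond=None)[0]
    p,q=o1+s[0]*d1,o2+s[1]*d2;return (p+q)/2,np.linalg.norm(p-q)
def proj(n,p):
    c=CI[n];T=np.linalg.inv(c["world_from_camera"]);q=T[:3,:3]@np.asarray(p,float)+T[:3,3]
    return c["fx"]*q[0]/q[2]+c["cx"],c["fy"]*q[1]/q[2]+c["cy"]
def crop(src,out,x0,y0,x1,y1,f):
    a=cv2.imread(src)[y0:y1,x0:x1];a=cv2.convertScaleAbs(a,alpha=1.5)
    a=cv2.resize(a,None,fx=f,fy=f,interpolation=cv2.INTER_CUBIC)
    for i in range(x0,x1):
        if i%10==0: cv2.line(a,(int((i-x0+.5)*f),0),(int((i-x0+.5)*f),6 if i%10 else 12),(0,0,255),1);cv2.putText(a,str(i),(int((i-x0+.5)*f),22),0,.4,(0,0,255),1)
    for i in range(y0,y1):
        if i%10==0: cv2.line(a,(0,int((i-y0+.5)*f)),(12,int((i-y0+.5)*f)),(0,0,255),1);cv2.putText(a,str(i),(14,int((i-y0+.5)*f)),0,.4,(0,0,255),1)
    cv2.imwrite(out,a)
np.set_printoptions(precision=1,suppress=True)
E
python3 - <<'E'
from h import *
crop("pics/top0.png","pics/d1.png",310,185,365,235,14)
crop("pics/top0.png","pics/d2.png",385,185,440,235,14)
crop("pics/scene0.png","pics/d3.png",262,160,327,220,12)
crop("pics/scene0.png","pics/d4.png",205,130,260,195,12) if 0 else crop("pics/scene0.png","pics/d4.png",205,133,260,193,10)
E
```

```text
(no output)
```

View pics/d1.png

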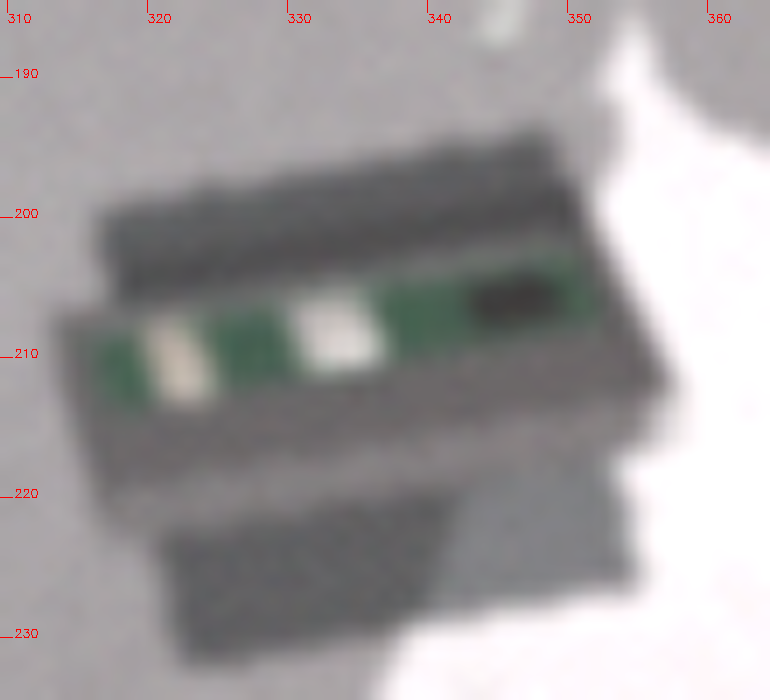

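View pics/d2.png

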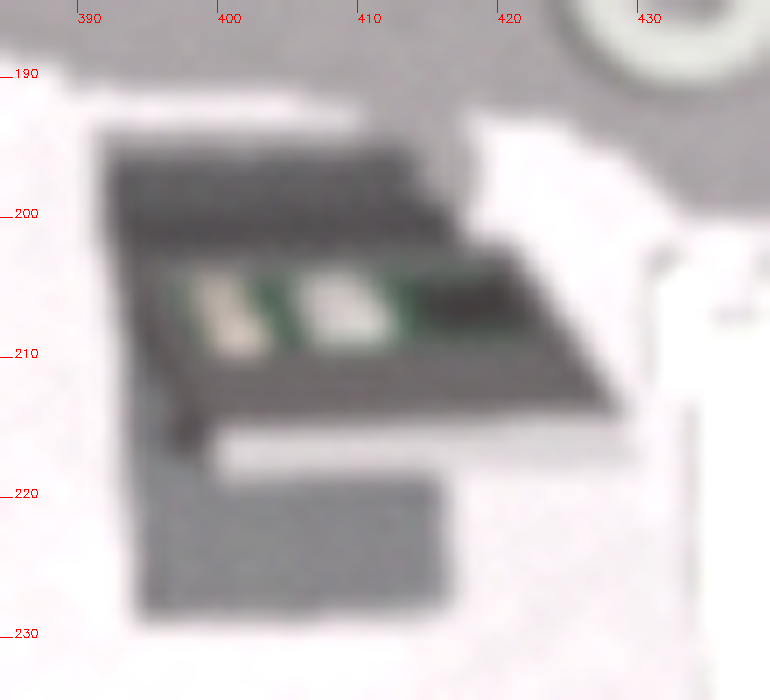

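View pics/d3.png

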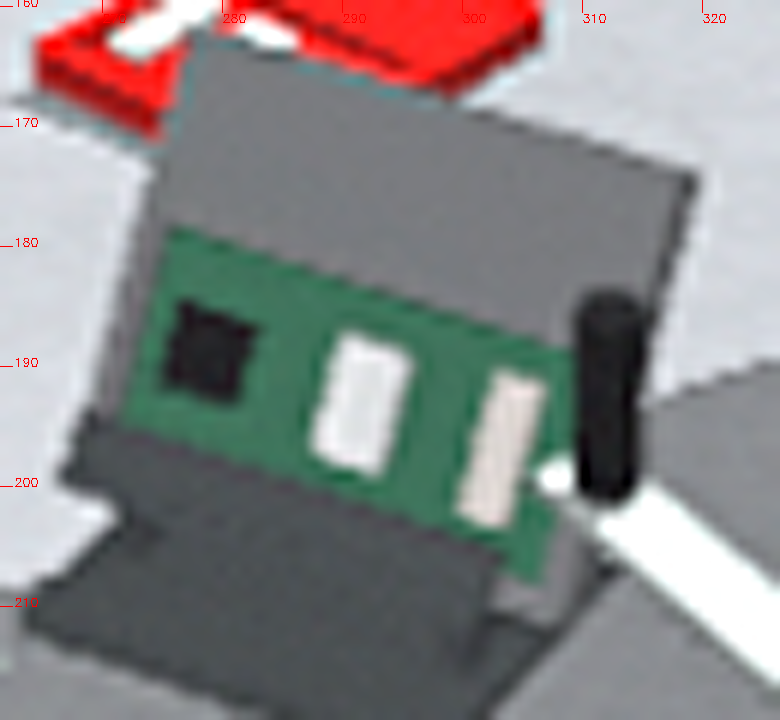

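View pics/d4.png

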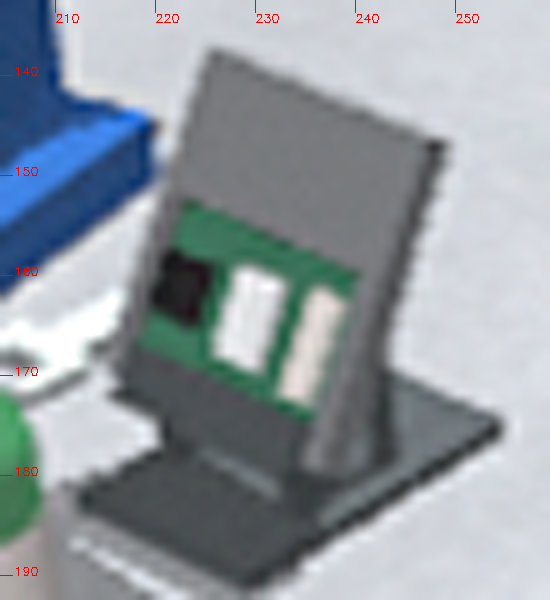

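```bash
python3 - <<'E'
from h import *
P={}
for nm,s,t in [("L-y",(277.6,162.3),(356.8,212.5)),("L+y",(318.3,174.0),(317,219.8)),("S-y",(225.6,137.3),(428.8,214.0)),("S+y",(247.3,146.6),(399,215))]:
    P[nm]=(onz("scene",*s,131.2),onz("top",*t,131.2)); print(nm,*P[nm],*tri(s,t))
for k in "LS":
  for i in (0,1):
    d=P[k+"+y"][i]-P[k+"-y"][i];print(k,np.linalg.norm(d),np.degrees(np.arctan2(d[1],d[0])))
# bay corners z=8
C=[(152,130),(478,225),(397,556),(57,478)]
for u,v in C: print("bay",onz("top",200+(u+.5)/5.4-.5,145+(v+.5)/5.4-.5,8))
for u,v in [(113,265),(103,375)]: print("blk",onz("top",200+(u+.5)/5.4-.5,145+(v+.5)/5.4-.5,68))
for u,v in [(505,397),(580,328)]: print("blk s",onz("scene",300+(u+.5)/5-.5,175+(v+.5)/4.6-.5,68))
for u,v in [(57,342),(685,388)]: print("bay s",onz("scene",300+(u+.5)/5-.5,175+(v+.5)/4.6-.5,8))
print("pin", onz("top",200+(518)/5.4-.5,145+200/5.4,182), onz("scene",300+62.5/5-.5,175+48/4.6-.5,182))
print("hinge",onz("top",200+(240)/5.4-.5,145+132/5.4,134), onz("scene",300+284/5-.5,175+285/4.6-.5,134))
E
```

```text
L-y [ 494.1 -154.   131.2] [ 491.  -149.4  131.2] [ 492.7 -151.7  130.8] 5.395879783715255
L+y [470.4 -20.6 131.2] [469.8 -18.2 131.2] [470.4 -19.2 131.6] 2.300200239772517
S-y [ 480.8 -389.9  131.2] [ 480.8 -386.1  131.2] [ 481.6 -386.9  132.1] 2.779098054246778
S+y [ 481.4 -291.3  131.2] [ 479.7 -287.7  131.2] [ 480.9 -289.2  131.2] 3.767118609430927
L 135.44308544347862 100.1038560782191
L 132.88445889047745 99.19534457237907
S 98.64030120128535 89.64242240160874
S 98.39929788940452 90.66925899785636
bay [681.1 296.5   8. ]
bay [611.3  78.9   8. ]
bay [392.6 134.4   8. ]
bay [448.4 355.1   8. ]
blk [576.7 309.4  68. ]
blk [506.  314.6  68. ]
blk s [578.3 309.   68. ]
blk s [506.7 313.3  68. ]
bay s [625.5  74.    8. ]
bay s [452.2 356.9   8. ]
pin [585.9  49.  182. ] [586.5  44.6 182. ]
hinge [643.6 220.3 134. ] [636.4 214.  134. ]
```

```bash
python3 - <<'E'
from h import *
crop("pics/top0.png","pics/d5.png",205,165,305,255,8) 
crop("pics/top0.png","pics/d6.png",208,178,288,240,10)
crop("pics/scene0.png","pics/d7.png",355,205,440,290,7)
crop("pics/scene0.png","pics/d8.png",305,180,440,290,6) if 0 else None
E
```

```text
(no output)
```

View pics/d6.png

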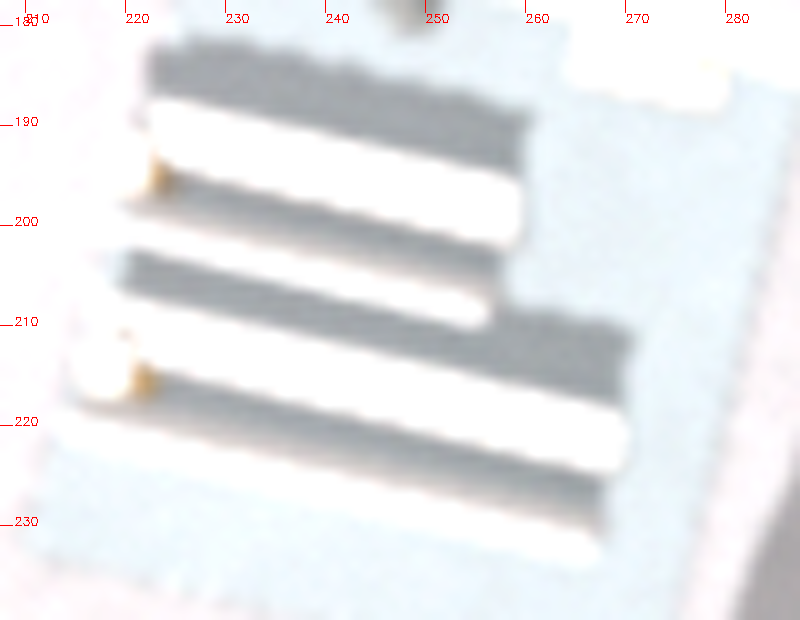

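View pics/d7.png

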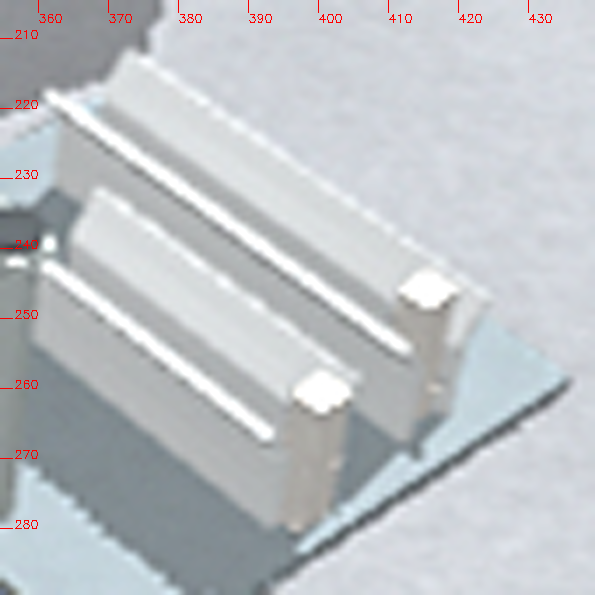

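```bash
python3 - <<'E'
from h import *
lsd=cv2.createLineSegmentDetector(0)
for n,roi,z,mn in [("scene",(300,195,445,300),60,30),("top",(205,165,290,250),60,30),("scene",(265,155,325,215),131.2,25),("top",(305,190,365,235),131.2,25),("scene",(205,130,260,200),131.2,15),("top",(385,185,440,235),131.2,20)]:
    g=cv2.cvtColor(cv2.imread(f"pics/{n}0.png"),cv2.COLOR_BGR2GRAY);x0,y0,x1,y1=roi
    L=lsd.detect(cv2.resize(g[y0:y1,x0:x1],None,fx=4,fy=4,interpolation=cv2.INTER_CUBIC))[0][:,0]
    L=(L+.5)/4-.5
    print(n,z)
    for a,b,c,d in L:
        if np.hypot(a-c,b-d)<mn: continue
        a+=x0;c+=x0;b+=y0;d+=y0
        p,q=onz(n,a,b,z),onz(n,c,d,z); 
        if p[1]>q[1]: p,q=q,p
        w=q-p
        print(np.array([a,b,c,d]),p[:2],q[:2],"yaw %.1f len %.0f"%(np.degrees(np.arctan2(-w[0],w[1])),np.linalg.norm(w)))
E
```

```text
scene 60
[361.8 219.  411.9 255.2] [489.3 144.1] [534.7 318.4] yaw -14.6 len 180
[308.9 201.9 350.4 237.3] [516.6 -18.1] [572.5 161.4] yaw -17.3 len 188
[360.8 243.  392.1 267.1] [574.7 194.6] [601.7 299.8] yaw -14.4 len 109
[398.1 283.3 435.4 258.7] [639.7 336.1] [510.1 369.7] yaw 75.4 len 134
[393.5 265.8 361.8 241.5] [568.2 193.6] [596.  300.4] yaw -14.6 len 110
[355.  232.7 315.9 199.7] [495.6  -8.7] [549.7 160.9] yaw -17.7 len 178
[428.5 265.3 391.2 290.2] [667.9 333.7] [542.1 366.2] yaw 75.5 len 130
[413.1 253.7 365.8 219.9] [485.5 154.8] [528.1 318.3] yaw -14.6 len 169
[337.1 283.1 373.9 299.1] [725.4 225.2] [714.4 316.1] yaw 6.9 len 92
[405.6 257.8 373.9 234.5] [525.  203.6] [552.7 310.3] yaw -14.6 len 110
[359.2 253.1 392.4 279.7] [609.3 211.6] [637.6 320.2] yaw -14.6 len 112
[365.3 239.2 395.  261.7] [554.9 195.9] [581.3 296.4] yaw -14.7 len 104
[370.3 219.3 410.3 247.7] [475.8 163.2] [512.3 302.6] yaw -14.7 len 144
top 60
[223.1 193.4 258.2 201.8] [546.8 180.7] [579.1 302.1] yaw -14.9 len 126
[221.6 213.5 268.9 224.7] [466.5 144.6] [508.8 306.2] yaw -14.7 len 167
[219.2 20
[... 1093 characters left out ...]
84.4] yaw 0.5 len 106
[249.3 146.7 242.8 169.1] [ 478.1 -285.7] [ 585.9 -207.2] yaw -53.9 len 133
[237.5 184.9 253.6 174.9] [ 589.1 -161.1] [ 653.4 -160.3] yaw -89.3 len 64
[229.  191.7 212.6 183.6] [ 691.2 -218.3] [ 690.6 -154.7] yaw 0.6 len 64
[204.8 155.  218.4 145.2] [ 532.  -368.3] [ 599.8 -354.4] yaw -78.4 len 69
top 131.2
[394.3 228.5 391.6 194.1] [ 435.6 -269.6] [ 550.1 -267.6] yaw -89.0 len 115
[416.3 228.5 394.4 229.2] [ 434.1 -341.6] [ 433.4 -269.9] yaw 0.5 len 72
[435.  212.3 436.  234.2] [ 486.  -406.9] [ 413.9 -404.5] yaw 88.1 len 72
[428.2 214.1 400.7 215.2] [ 480.6 -384. ] [ 478.8 -293.3] yaw 1.1 len 91
[391.6 194.1 412.9 194.8] [ 546.1 -338.2] [ 550.  -267.6] yaw -3.1 len 71
```

```bash
cat >> h.py <<'E'
from scipy.spatial.transform import Rotation as Ro, Slerp
def stand(yaw,lean):
    a,l=np.radians([yaw,lean]);xs=np.array([np.cos(a),np.sin(a),0]);ys=np.array([-np.sin(a),np.cos(a),0]);k=np.array([0,0,1.])
    z=np.sin(l)*xs-np.cos(l)*k
    return np.array([ys,np.cross(z,ys),z]).T
def plan(P,R,n=None,start=None):
    s=r.sense();p0=s["eef_pos"];R0=Ro.from_euler("xyz",s["tcp_rot"]).as_matrix()
    print("t",s["clock"],"tcp",p0,"rpy",np.degrees(s["tcp_rot"]),"F",s["contact_force"],"op %.3f"%s["opening"])
    w=(Ro.from_matrix(R0.T@R)).as_rotvec(degrees=True)
    P=np.asarray(P,float);d=np.linalg.norm(P-p0);m=int(np.ceil(max(d/40,np.linalg.norm(w)/7)));n=n or max(m,1)
    print("need",m,"n",n,"dist %.1f rot %.1f"%(d,np.linalg.norm(w)))
    for i in range(n):
        Ra=R0@Ro.from_rotvec(w*i/n,degrees=True).as_matrix()
        print(*np.round(Ra.T@(P-p0)/n,1),*np.round(w/n,2))
topL=np.array([475.4,-86.4,127.5]);topS=np.array([474.8,-338.8,127.5])
RL=stand(9.1,32);RS=stand(.6,32);RB=stand(-14.6,0)
def bay(x,y,z): return x*np.array([.9677,-.2521,0])+y*np.array([.2521,.9677,0])+np.array([0,0,z])
E
python3 -c "
from h import *
plan(topL-45*RL[:,2],RL)"
```

```text
t 0.1 tcp [ 205.2 -589.9  230.6] rpy [-179.9   -0.    19.2] F [ 0.4  0.3 -0.6] op 1.002
need 15 n 15 dist 561.0 rot 85.1
26.5 -26.1 4.4 -1.78 1.48 -5.18
28.6 -23.7 4.3 -1.78 1.48 -5.18
30.5 -21.2 4.4 -1.78 1.48 -5.18
32.2 -18.5 4.6 -1.78 1.48 -5.18
33.6 -15.6 4.9 -1.78 1.48 -5.18
34.8 -12.7 5.3 -1.78 1.48 -5.18
35.6 -9.7 5.9 -1.78 1.48 -5.18
36.2 -6.6 6.6 -1.78 1.48 -5.18
36.5 -3.5 7.4 -1.78 1.48 -5.18
36.5 -0.5 8.2 -1.78 1.48 -5.18
36.2 2.5 9.2 -1.78 1.48 -5.18
35.5 5.5 10.3 -1.78 1.48 -5.18
34.6 8.3 11.4 -1.78 1.48 -5.18
33.5 11.0 12.6 -1.78 1.48 -5.18
32.0 13.6 13.8 -1.78 1.48 -5.18
```

```bash
python3 -m jog '0 26.5 -26 4 -1.8 1.5 -5.2; 0 28.5 -23.5 4 -1.8 1.5 -5.2; 0 30.5 -21 4 -1.8 1.5 -5.2; 0 32 -18.5 4 -1.8 1.5 -5.2; 0 33.5 -15.5 5 -1.8 1.5 -5.2' 40; python3 -c "
from h import *
plan(topL-45*RL[:,2],RL)"
```

```text
clock: 0.52
eef_pos: [287.6, -424.2, 207.7]
tcp_rot: [2.953, -0.089, 0.81]
contact_force: [0.8, -0.2, 0.1]
opening: 1.001
t 0.5167 tcp [ 287.6 -424.2  207.7] rpy [169.2  -5.1  46.4] F [ 0.8 -0.2  0.1] op 1.001
need 10 n 10 dist 374.6 rot 55.8
35.0 -12.3 5.1 -1.73 1.49 -5.1
35.8 -9.3 5.7 -1.73 1.49 -5.1
36.4 -6.3 6.4 -1.73 1.49 -5.1
36.6 -3.3 7.2 -1.73 1.49 -5.1
36.6 -0.2 8.1 -1.73 1.49 -5.1
36.2 2.7 9.1 -1.73 1.49 -5.1
35.6 5.6 10.2 -1.73 1.49 -5.1
34.7 8.5 11.3 -1.73 1.49 -5.1
33.5 11.1 12.5 -1.73 1.49 -5.1
32.1 13.7 13.7 -1.73 1.49 -5.1
```

```bash
python3 -m jog '0 35 -12 5 -1.7 1.5 -5.1; 0 36 -9.5 5.5 -1.7 1.5 -5.1; 0 36.5 -6.5 6.5 -1.7 1.5 -5.1; 0 36.5 -3.5 7 -1.7 1.5 -5.1; 0 36.5 0 8 -1.7 1.5 -5.1'; python3 -m jog '0 36 2.5 9 -1.7 1.5 -5.1; 0 35.5 5.5 10 -1.7 1.5 -5.1; 0 34.5 8.5 11.5 -1.7 1.5 -5.1;0 33.5 11 12.5 -1.7 1.5 -5.1;0 32 13.5 13.5 -1.7 1.5 -5.1';  python3 -c "
from h import *
plan(topL-45*RL[:,2],RL)
for n in ('scene','top'): cv2.imwrite(f'pics/{n}1.png',optics.grab_frame(n)[:,:,::-1])
crop('pics/scene1.png','pics/e1.png',240,100,370,230,6)
crop('pics/top1.png','pics/e2.png',290,170,390,260,7)
"
```

```text
clock: 0.93
eef_pos: [368.8, -246.9, 185.7]
tcp_rot: [2.751, -0.087, 1.296]
contact_force: [1.4, 0.1, 0.1]
opening: 1.002
clock: 1.35
eef_pos: [445.4, -69.9, 163.8]
tcp_rot: [2.574, 0.011, 1.77]
contact_force: [1.9, 0.1, -0.2]
opening: 0.998
t 1.35 tcp [445.4 -69.9 163.8] rpy [147.5   0.6 101.4] F [ 1.9  0.1 -0.2] op 0.998
need 1 n 1 dist 21.4 rot 2.5
-21.2 2.9 -0.2 0.53 -0.72 2.29
```

View pics/e1.png

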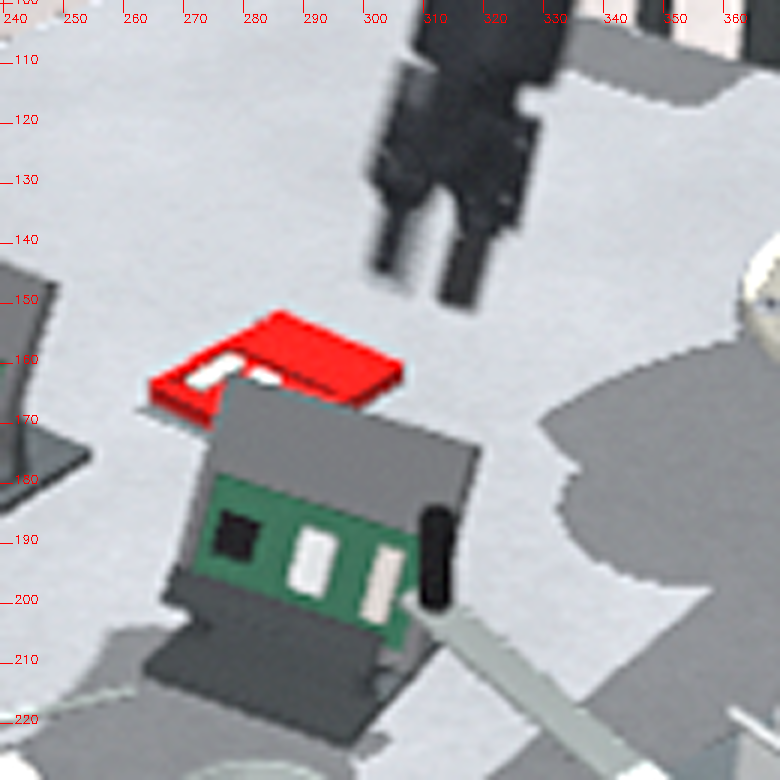

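View pics/e2.png

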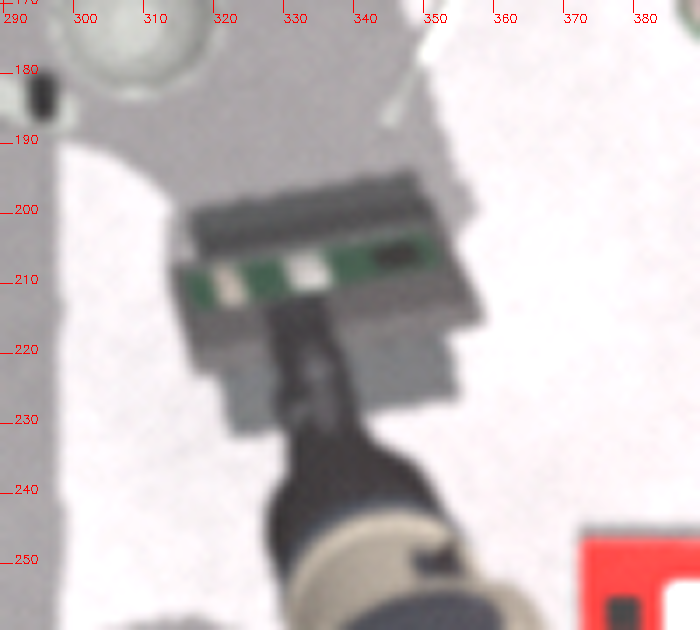

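```bash
python3 -m jog '0 -21 3 0 0.5 -0.7 2.3;0 0 0 0 0 0 0';  python3 -c "
from h import *
plan(topL-45*RL[:,2],RL)
for n in ('scene','top'): cv2.imwrite(f'pics/{n}2.png',optics.grab_frame(n)[:,:,::-1])
crop('pics/scene2.png','pics/e3.png',240,100,370,230,6)
crop('pics/top2.png','pics/e4.png',290,170,390,260,7)
"
```

```text
clock: 1.62
eef_pos: [451.4, -85.1, 163.8]
tcp_rot: [2.587, -0.005, 1.738]
contact_force: [0.6, -1.4, 1.4]
opening: 0.999
t 1.6167 tcp [451.4 -85.1 163.8] rpy [148.2  -0.3  99.6] F [ 0.6 -1.4  1.4] op 0.999
need 1 n 1 dist 5.4 rot 0.6
-5.0 0.7 -1.8 -0.21 -0.49 0.24
```

View pics/e3.png

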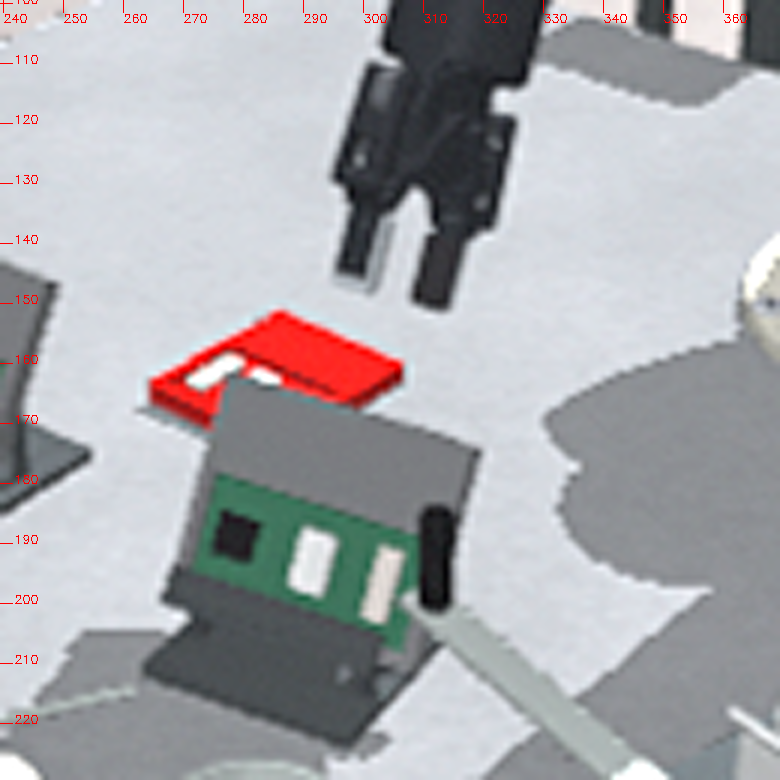

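View pics/e4.png

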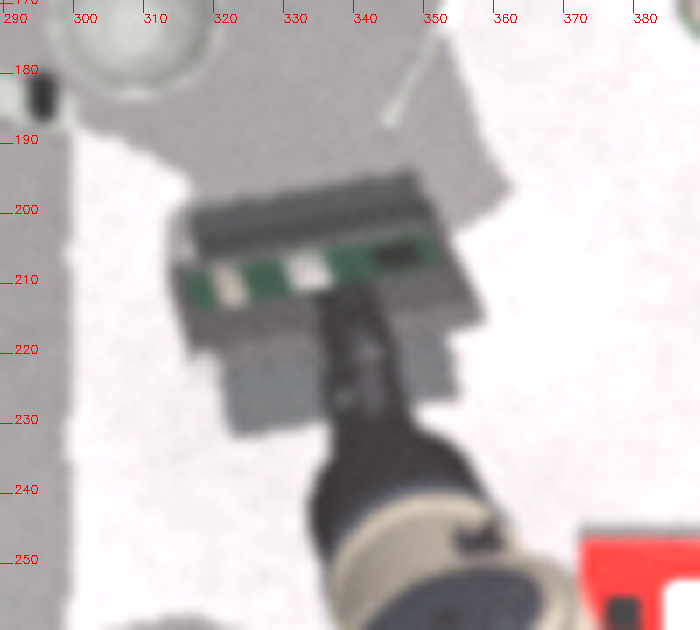

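```bash
python3 -m jog '0 -4 0.5 24 -0.2 -0.5 0.2;0 -1 0 24 0 0 0;0 0 0 24 0 0 0;0 0 0 12 0 0 0;0 0 0 0 0 0 0';  python3 -c "
from h import *
plan(topL+43.7*RL[:,2],RL)
for n in ('scene','top'): cv2.imwrite(f'pics/{n}3.png',optics.grab_frame(n)[:,:,::-1])
crop('pics/scene3.png','pics/e5.png',240,110,370,230,6)
"
```

```text
clock: 2.13
eef_pos: [492.2, -84.8, 94.2]
tcp_rot: [2.583, 0.004, 1.727]
contact_force: [-0.1, -0.2, -0.2]
opening: 1.0
t 2.1333 tcp [492.2 -84.8  94.2] rpy [148.    0.2  98.9] F [-0.1 -0.2 -0.2] op 1.000
need 1 n 1 dist 7.4 rot 0.3
1.1 3.4 6.5 -0.01 0.26 -0.03
```

View pics/e5.png

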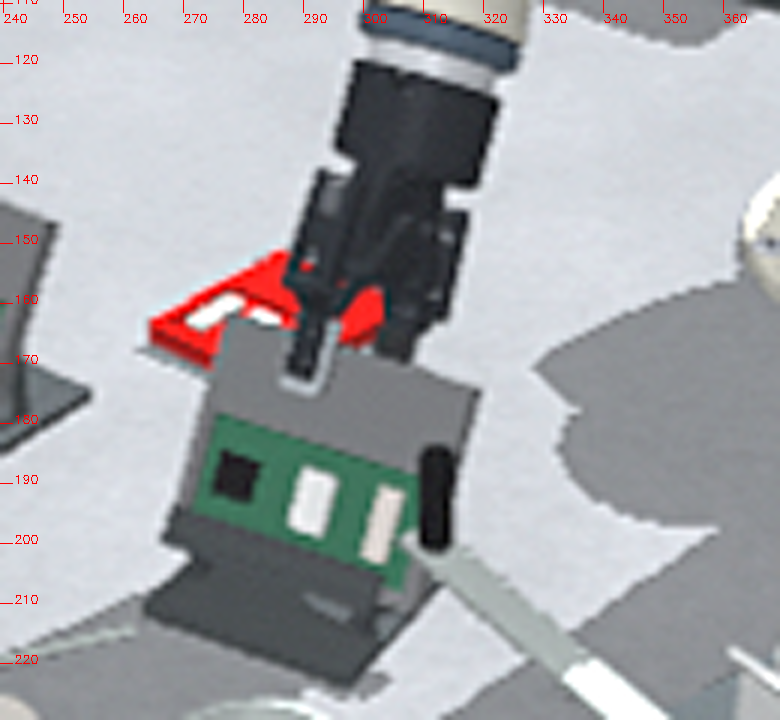

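```bash
python3 -m jog '0 1 3.5 6.5 0 0 0;150 0 0 0 0 0 0;200 0 0 0 0 0 0;230 0 0 0 0 0 0;230 0 0 0 0 0 0' 30;python3 -m jog '230 0 0 0 0 0 0;230 0 0 0 0 0 0;230 0 0 0 0 0 0'
```

```text
clock: 2.65
eef_pos: [496.4, -83.6, 95.4]
tcp_rot: [2.579, 0.005, 1.726]
contact_force: [0.3, 0.2, 0.1]
opening: 0.452
clock: 2.9
eef_pos: [495.7, -84.0, 96.3]
tcp_rot: [2.578, 0.006, 1.726]
contact_force: [-0.5, -0.1, -1.4]
opening: 0.158
```

```bash
python3 -m jog '235 0 0 0 0 0 0;235 0 0 0 0 0 0' 60;  python3 -c "
from h import *
plan(topL+43.7*RL[:,2],RL)
optics
for n in ('scene',): cv2.imwrite(f'pics/{n}4.png',optics.grab_frame(n)[:,:,::-1])
crop('pics/scene4.png','pics/e6.png',240,110,370,230,6)
"
```

```text
clock: 3.07
eef_pos: [495.1, -83.9, 96.0]
tcp_rot: [2.579, 0.006, 1.726]
contact_force: [-0.7, -0.2, -2.5]
opening: 0.158
t 3.0667 tcp [495.1 -83.9  96. ] rpy [147.8   0.3  98.9] F [-0.7 -0.2 -2.5] op 0.158
need 1 n 1 dist 6.5 rot 0.5
0.7 -0.2 6.5 0.23 0.41 -0.0
```

View pics/e6.png

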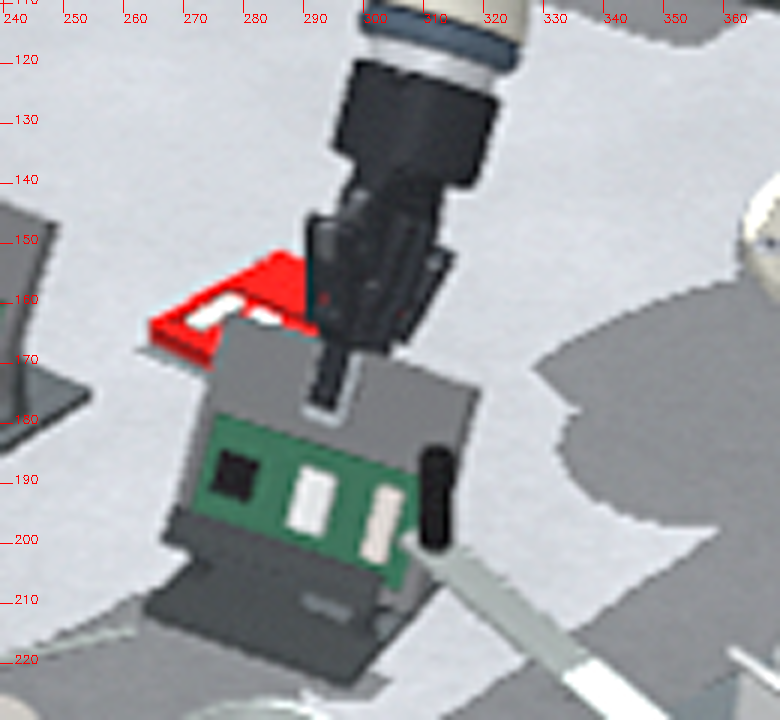

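```bash
python3 -m jog '235 0 0 -8 0 0 0;235 0 0 -15 0 0 0;235 0 0 -20 0 0 0;235 0 0 -25 0 0 0;235 0 0 -25 0 0 0';  python3 -c "
from h import *
for n in ('scene',): cv2.imwrite(f'pics/{n}5.png',optics.grab_frame(n)[:,:,::-1])
crop('pics/scene5.png','pics/e7.png',240,90,370,230,6)
T=bay(411.3,345,8+115+45-37.2+20)
print(T,proj('top',T))
plan(T,RB)
"
```

```text
clock: 3.53
eef_pos: [444.6, -90.8, 172.8]
tcp_rot: [2.588, 0.002, 1.726]
contact_force: [0.6, 0.6, -0.8]
opening: 0.156
[485.  230.2 150.8] (np.float64(239.84686892268246), np.float64(215.96308948100068))
t 3.5833 tcp [443.9 -91.3 175.9] rpy [148.2   0.3  98.9] F [ 0.7 -0.   0.6] op 0.154
need 9 n 9 dist 325.1 rot 39.4
34.6 7.2 7.5 3.49 -0.7 2.55
35.0 6.0 6.7 3.49 -0.7 2.55
35.3 4.9 5.9 3.49 -0.7 2.55
35.6 3.6 5.3 3.49 -0.7 2.55
35.7 2.3 4.6 3.49 -0.7 2.55
35.9 1.0 4.1 3.49 -0.7 2.55
35.9 -0.4 3.6 3.49 -0.7 2.55
35.9 -1.8 3.3 3.49 -0.7 2.55
35.9 -3.2 3.0 3.49 -0.7 2.55
```

View pics/e7.png

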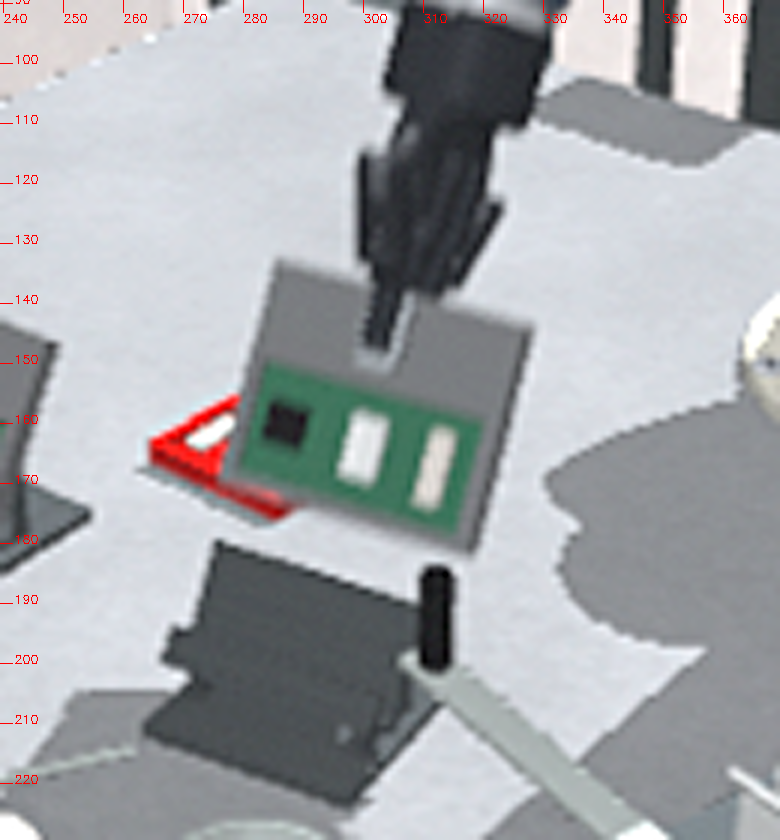

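```bash
python3 -m jog '235 34.5 8 5.5 3.5 -0.7 2.5;235 35 7 4.5 3.5 -0.7 2.5;235 35 6 3.5 3.5 -0.7 2.5;235 35.5 4.5 3 3.5 -0.7 2.5;235 35.5 3 2.5 3.5 -0.7 2.5';  python3 -c "
from h import *
plan(bay(411.3,345,170),RB)
"
```

```text
clock: 4.0
eef_pos: [447.4, -8.7, 170.8]
tcp_rot: [2.736, -0.041, 1.641]
contact_force: [-0.2, -0.5, -2.2]
opening: 0.154
t 4.0 tcp [447.4  -8.7 170.8] rpy [156.8  -2.3  94. ] F [-0.2 -0.5 -2.2] op 0.154
need 7 n 7 dist 241.8 rot 29.5
33.6 6.5 4.4 3.23 -0.87 2.56
34.0 5.3 3.6 3.23 -0.87 2.56
34.2 3.9 2.8 3.23 -0.87 2.56
34.4 2.5 2.1 3.23 -0.87 2.56
34.5 1.1 1.5 3.23 -0.87 2.56
34.5 -0.4 0.9 3.23 -0.87 2.56
34.5 -1.9 0.5 3.23 -0.87 2.56
```

```bash
python3 -m jog '235 33.5 6.5 3.5 3.2 -0.9 2.5;235 34 5.5 3 3.2 -0.9 2.5;235 34 4 2 3.2 -0.9 2.5;235 34.5 2.5 1.5 3.2 -0.9 2.5;235 34.5 1 1 3.2 -0.9 2.5';  python3 -c "
from h import *
plan(bay(411.3,345,170),RB)
"
```

```text
clock: 4.42
eef_pos: [461.8, 140.2, 171.4]
tcp_rot: [2.994, -0.034, 1.444]
contact_force: [2.4, 0.4, -2.0]
opening: 0.159
t 4.4167 tcp [461.8 140.2 171.4] rpy [171.5  -2.   82.7] F [ 2.4  0.4 -2. ] op 0.159
need 3 n 3 dist 93.0 rot 11.3
30.7 3.6 2.1 2.78 -0.83 2.4
30.9 2.4 1.5 2.78 -0.83 2.4
31.0 1.2 0.9 2.78 -0.83 2.4
```

```bash
python3 -m jog '235 26 3.5 2 2.8 -0.8 2.4;235 24 2.5 1.5 2.8 -0.8 2.4;235 18 1 1 2.8 -0.8 2.4;235 0 0 0 0 0 0;235 0 0 0 0 0 0';  python3 -c "
from h import *
plan(bay(411.3,345,170),RB)
for n in ('scene','top'): cv2.imwrite(f'pics/{n}6.png',optics.grab_frame(n)[:,:,::-1])
crop('pics/scene6.png','pics/e8.png',340,150,450,280,5)
crop('pics/top6.png','pics/e9.png',200,150,310,250,6)
"
```

```text
clock: 4.83
eef_pos: [480.8, 222.1, 166.2]
tcp_rot: [-3.123, -0.005, 1.32]
contact_force: [0.4, -1.0, -2.4]
opening: 0.159
t 4.8333 tcp [480.8 222.1 166.2] rpy [-179.    -0.3   75.6] F [ 0.4 -1.  -2.4] op 0.159
need 1 n 1 dist 9.9 rot 1.1
8.9 2.0 -3.8 -1.04 -0.3 0.24
```

View pics/e8.png

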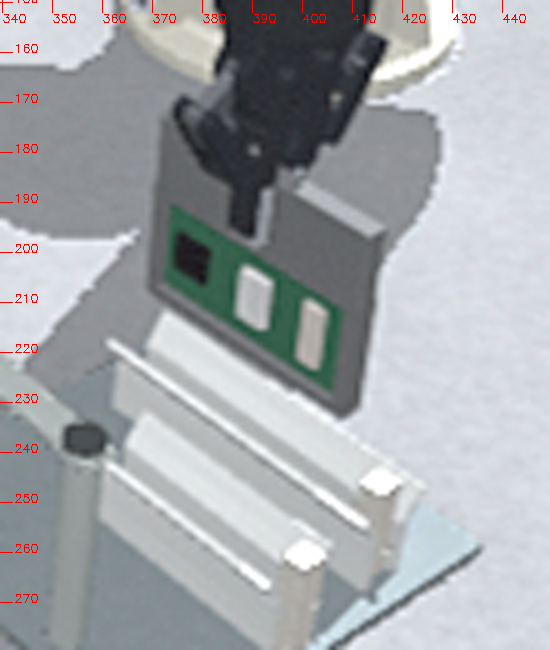

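View pics/e9.png

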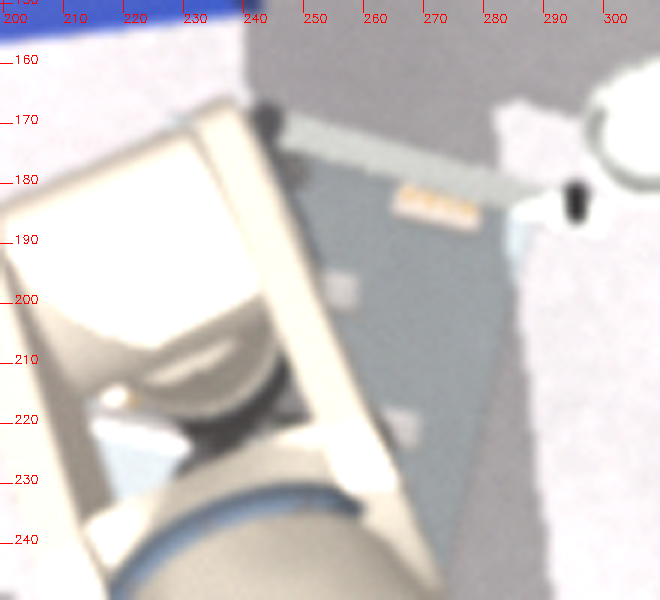

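```bash
python3 - <<'E'
from h import *
crop('pics/scene6.png','pics/f1.png',360,175,425,240,11)
lsd=cv2.createLineSegmentDetector(0)
g=cv2.cvtColor(cv2.imread("pics/scene6.png"),cv2.COLOR_BGR2GRAY);x0,y0,x1,y1=360,165,425,240
L=(lsd.detect(cv2.resize(g[y0:y1,x0:x1],None,fx=4,fy=4,interpolation=cv2.INTER_CUBIC))[0][:,0]+.5)/4-.5
for a,b,c,d in L:
    if np.hypot(a-c,b-d)<20: continue
    p,q=onz("scene",a+x0,b+y0,88.4),onz("scene",c+x0,d+y0,88.4)
    if p[1]>q[1]:p,q=q,p
    w=q-p; B=np.array([[.9677,-.2521],[.2521,.9677]])
    print(np.array([a+x0,b+y0,c+x0,d+y0]),B@p[:2],B@q[:2],"yaw %.1f"%np.degrees(np.arctan2(-w[0],w[1])))
p=r.sense()["eef_pos"][:2];print("tcp bay",B@p)
E
```

```text
[397.7 227.9 368.3 207.9] [415.8 262.9] [415.  370.3] yaw -14.2
[416.7 196.3 411.4 231.3] [266.9 306.4] [397.1 400.7] yaw -68.7
[361.  218.5 389.7 239. ] [463.9 284.7] [463.2 387.9] yaw -14.2
[392.5 239.  362.  217.1] [457.6 281.9] [457.7 392.4] yaw -14.7
[405.4 227.9 372.5 206.1] [400.7 263.9] [399.2 382.3] yaw -13.9
[369.8 219.  398.1 239. ] [446.5 300.3] [446.6 400.7] yaw -14.6
[368.8 206.4 371.7 173.8] [286.1 143.8] [409.9 258.5] yaw -61.8
tcp bay [409.2 334.8]
```

View pics/f1.png

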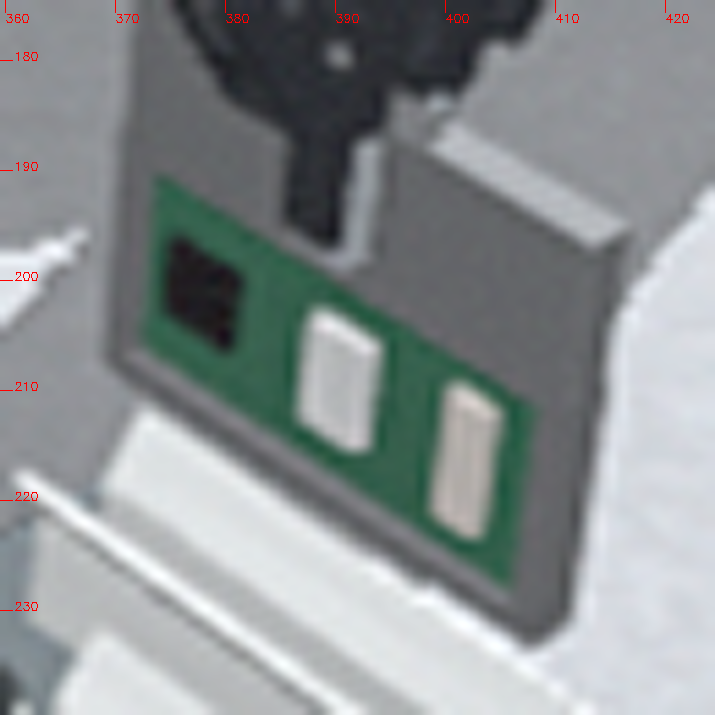

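```bash
python3 -m jog '235 9 2 0 -1 -0.3 0.2;235 0 0 8 0 0 0;235 0 0 12 0 0 0;235 0 0 12 0 0 0;235 0 0 0 0 0 0';  python3 -c "
from h import *
plan(bay(411.3,345,126),RB)
"
```

```text
clock: 5.35
eef_pos: [481.1, 224.4, 132.2]
tcp_rot: [-3.141, -0.001, 1.317]
contact_force: [-0.5, -0.1, -2.5]
opening: 0.159
t 5.35 tcp [481.1 224.4 132.2] rpy [-180.    -0.    75.4] F [-0.5 -0.1 -2.5] op 0.159
need 1 n 1 dist 9.3 rot 0.1
6.5 2.3 6.2 -0.02 -0.03 0.04
```

```bash
python3 -m jog '235 4 2.5 0 0 0 0;235 4 2 6 0 0 0;235 0 0 8 0 0 0;235 0 0 0 0 0 0';  python3 -c "
from h import *
plan(bay(411.3,345,120),RB)
"
```

```text
clock: 5.68
eef_pos: [486.3, 229.5, 117.7]
tcp_rot: [-3.139, -0.001, 1.315]
contact_force: [-2.7, 0.7, -3.9]
opening: 0.155
t 5.6833 tcp [486.3 229.5 117.7] rpy [-179.9   -0.    75.3] F [-2.7  0.7 -3.9] op 0.155
need 1 n 1 dist 2.7 rot 0.2
0.3 -1.5 -2.3 -0.14 -0.04 -0.05
```

```bash
python3 -m jog '235 0 -1.5 5 0 0 0;235 0 0 7 0 0 0;235 0 0 7 0 0 0';  python3 -c "
from h import *
plan(bay(411.3,345,85.8),RB)
"
```

```text
clock: 5.93
eef_pos: [486.0, 230.4, 98.3]
tcp_rot: [3.142, -0.003, 1.316]
contact_force: [-0.8, 0.2, -2.3]
opening: 0.158
t 5.9333 tcp [486.  230.4  98.3] rpy [180.   -0.2  75.4] F [-0.8  0.2 -2.3] op 0.158
need 1 n 1 dist 12.6 rot 0.2
-0.5 -0.9 12.5 0.0 -0.16 -0.02
```

Foot at about 20 mm, in the slot freely. Lowering to the floor gently.

```bash
python3 -m jog '235 0 0 3 0 0 0;235 0 0 3 0 0 0;235 0 0 1 0 0 0;235 0 0 1 0 0 0;235 0 0 0 0 0 0'; python3 -m jog '235 0 0 1.5 0 0 0;235 0 0 1.5 0 0 0;235 0 0 0 0 0 0'
```

```text
clock: 6.35
eef_pos: [485.6, 230.0, 87.2]
tcp_rot: [-3.141, -0.001, 1.316]
contact_force: [0.1, -0.0, -1.7]
opening: 0.159
clock: 6.6
eef_pos: [486.0, 230.4, 84.9]
tcp_rot: [-3.141, -0.002, 1.316]
contact_force: [-0.7, -1.1, -0.5]
opening: 0.157
```

```bash
python3 -m jog '235 0 0 1.5 0 0 0;235 0 0 1 0 0 0;235 0 0 0 0 0 0';python3 -m jog '235 0 0 1.5 0 0 0;235 0 0 1 0 0 0;235 0 0 0 0 0 0'
```

```text
clock: 6.85
eef_pos: [486.1, 230.9, 85.0]
tcp_rot: [-3.141, -0.003, 1.316]
contact_force: [-0.5, -0.4, -1.8]
opening: 0.158
clock: 7.1
eef_pos: [486.2, 231.2, 84.9]
tcp_rot: [3.141, -0.003, 1.316]
contact_force: [-1.0, -1.2, -2.4]
opening: 0.154
```

```bash
python3 -m jog '235 0 0 3 0 0 0;235 0 0 3 0 0 0'; python3 -m jog '235 3 0 0 0 0 0;235 3 0 0 0 0 0'; python3 -m jog '235 3 0 0 0 0 0;235 3 0 0 0 0 0'
```

```text
clock: 7.27
eef_pos: [486.7, 231.7, 84.4]
tcp_rot: [3.141, -0.004, 1.317]
contact_force: [-17.4, -9.6, 54.3]
opening: 0.158
clock: 7.43
eef_pos: [487.7, 237.0, 85.9]
tcp_rot: [3.141, -0.004, 1.316]
contact_force: [-0.5, -0.1, -1.8]
opening: 0.159
clock: 7.6
eef_pos: [488.6, 241.7, 85.4]
tcp_rot: [-3.141, -0.001, 1.317]
contact_force: [-3.4, -20.8, 7.6]
opening: 0.156
```

```bash
python3 -m jog '235 1 0 1 0 0 0;235 0 0 0 0 0 0';  python3 -c "
from h import *
plan(bay(411.3,356,85),RB)
for n in ('scene',): cv2.imwrite(f'pics/{n}7.png',optics.grab_frame(n)[:,:,::-1])
crop('pics/scene7.png','pics/e10.png',340,160,440,280,6)
"
```

```text
clock: 7.77
eef_pos: [488.7, 241.3, 84.6]
tcp_rot: [-3.141, 0.003, 1.318]
contact_force: [-2.1, 1.2, 5.7]
opening: 0.158
t 7.7667 tcp [488.7 241.3  84.6] rpy [-180.     0.2   75.5] F [-2.1  1.2  5.7] op 0.158
need 1 n 1 dist 1.2 rot 0.2
-0.7 -0.8 -0.4 -0.04 0.17 0.12
```

View pics/e10.png

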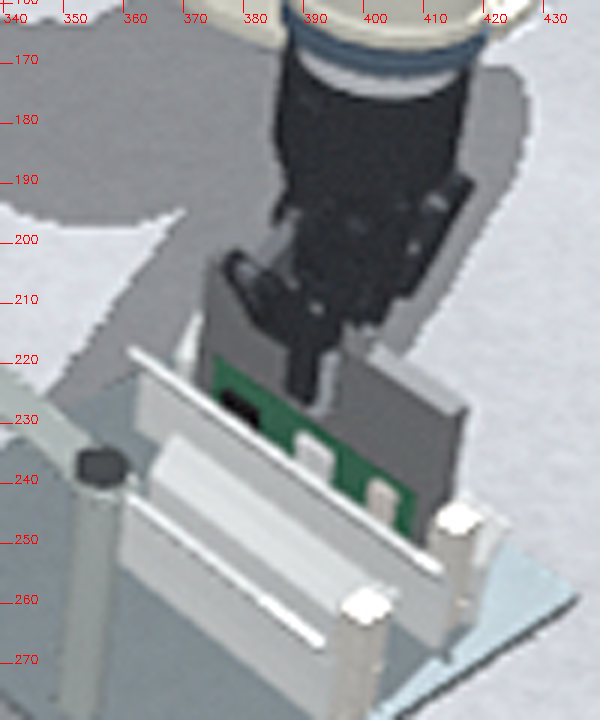

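```bash
python3 -m jog '190 0 0 0 0 0 0;160 0 0 0 0 0 0;150 0 0 0 0 0 0' ;python3 -m jog '150 0 0 -10 0 0 0;150 0 0 -30 0 0 0;150 0 0 -38 0 0 0;100 0 0 -38 0 0 0;0 0 0 -20 0 0 0' ;  python3 -c "
from h import *
plan(topS-60*RS[:,2],RS)
for n in ('scene',): cv2.imwrite(f'pics/{n}8.png',optics.grab_frame(n)[:,:,::-1])
crop('pics/scene8.png','pics/e11.png',340,180,440,280,6)
"
```

```text
clock: 8.07
eef_pos: [490.1, 242.3, 84.1]
tcp_rot: [3.141, 0.001, 1.318]
contact_force: [0.6, 1.0, -1.1]
opening: 0.411
clock: 8.48
eef_pos: [487.3, 241.7, 221.1]
tcp_rot: [-3.134, 0.008, 1.318]
contact_force: [0.5, 0.9, 1.2]
opening: 0.681
t 8.4833 tcp [487.3 241.7 221.1] rpy [-179.6    0.5   75.5] F [0.5 0.9 1.2] op 0.681
need 15 n 15 dist 584.0 rot 35.7
-38.2 6.8 3.1 -2.15 0.31 -0.97
-38.3 6.1 3.2 -2.15 0.31 -0.97
-38.4 5.3 3.2 -2.15 0.31 -0.97
-38.5 4.5 3.1 -2.15 0.31 -0.97
-38.6 3.8 3.1 -2.15 0.31 -0.97
-38.7 3.0 3.0 -2.15 0.31 -0.97
-38.8 2.2 2.9 -2.15 0.31 -0.97
-38.8 1.5 2.8 -2.15 0.31 -0.97
-38.8 0.7 2.6 -2.15 0.31 -0.97
-38.9 -0.1 2.4 -2.15 0.31 -0.97
-38.9 -0.8 2.2 -2.15 0.31 -0.97
-38.9 -1.5 1.9 -2.15 0.31 -0.97
-38.8 -2.3 1.6 -2.15 0.31 -0.97
-38.8 -3.0 1.3 -2.15 0.31 -0.97
-38.7 -3.7 1.0 -2.15 0.31 -0.97
```

View pics/e11.png

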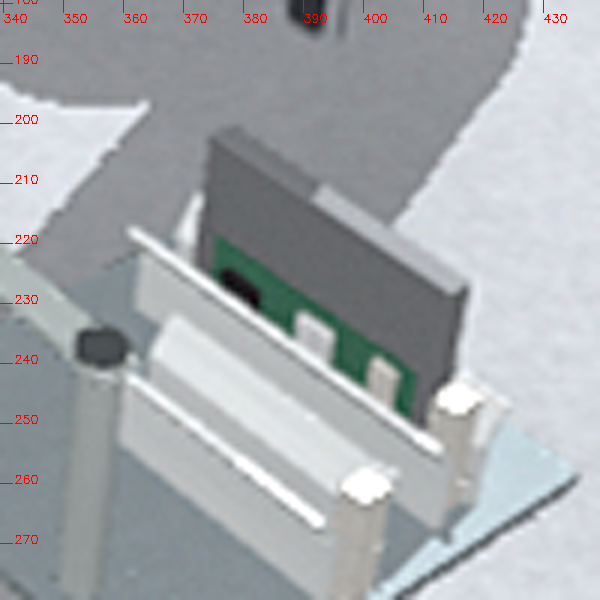

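```bash
python3 -m jog '0 -38 7 3 -2.1 0.3 -1;0 -38 6 3 -2.1 0.3 -1;0 -38 5 3 -2.1 0.3 -1;0 -38.5 4.5 3 -2.1 0.3 -1;0 -38.5 4 3 -2.1 0.3 -1' ;python3 -m jog '0 -38.5 3 3 -2.1 0.3 -1;0 -39 2 3 -2.1 0.3 -1;0 -39 1.5 3 -2.1 0.3 -1;0 -39 1 2.5 -2.1 0.3 -1;0 -39 0 2.5 -2.1 0.3 -1' ;  python3 -c "
from h import *
plan(topS-60*RS[:,2],RS)
for nm,img in (('before','scene0'),('after','scene8')): pass
lsd=cv2.createLineSegmentDetector(0);B=np.array([[.9677,-.2521],[.2521,.9677]])
g=cv2.cvtColor(cv2.imread('pics/scene8.png'),cv2.COLOR_BGR2GRAY);x0,y0,x1,y1=360,190,425,240
L=(lsd.detect(cv2.resize(g[y0:y1,x0:x1],None,fx=4,fy=4,interpolation=cv2.INTER_CUBIC))[0][:,0]+.5)/4-.5
for a,b,c,d in L:
    if np.hypot(a-c,b-d)<20: continue
    p,q=onz('scene',a+x0,b+y0,123),onz('scene',c+x0,d+y0,123)
    if p[1]>q[1]:p,q=q,p
    print(np.array([a+x0,b+y0,c+x0,d+y0]),B@p[:2],B@q[:2])
"
```

```text
clock: 8.95
eef_pos: [481.1, 52.1, 216.5]
tcp_rot: [2.94, -0.021, 1.42]
contact_force: [0.6, 0.0, 0.7]
opening: 1.004
clock: 9.37
eef_pos: [470.2, -138.3, 204.9]
tcp_rot: [2.75, -0.017, 1.513]
contact_force: [0.6, 0.8, 0.6]
opening: 0.999
t 9.3667 tcp [ 470.2 -138.3  204.9] rpy [157.6  -1.   86.7] F [0.6 0.8 0.6] op 0.999
need 6 n 6 dist 204.4 rot 10.3
-33.7 -3.9 2.6 -1.59 0.15 -0.66
-33.7 -4.3 2.4 -1.59 0.15 -0.66
-33.7 -4.8 2.1 -1.59 0.15 -0.66
-33.6 -5.2 1.9 -1.59 0.15 -0.66
-33.5 -5.6 1.7 -1.59 0.15 -0.66
-33.5 -6.1 1.4 -1.59 0.15 -0.66
[388.3 235.8 362.1 217.2] [490.1 312.9] [490.  403.2]
[360.8 218.4 389.5 238.9] [496.3 314.3] [495.8 412.8]
[391.2 213.  414.4 228.5] [418.6 345.2] [418.6 422.7]
```

```bash
python3 -m jog '0 -34 -4 2.5 -1.6 0.1 -0.7;0 -34 -4 2.5 -1.6 0.1 -0.7;0 -34 -5 2 -1.6 0.1 -0.7;0 -32 -5 2 -1.6 0.1 -0.7;0 -28 -6 2 -1.6 0.1 -0.7' ;python3 -m jog '0 -18 -5 1 -1.2 0.1 -0.5;0 0 0 0 0 0 0' ;  python3 -c "
from h import *
plan(topS-45*RS[:,2],RS)
for n in ('scene','top'): cv2.imwrite(f'pics/{n}9.png',optics.grab_frame(n)[:,:,::-1])
crop('pics/scene9.png','pics/e12.png',190,80,300,200,6)
crop('pics/top9.png','pics/e13.png',370,180,460,260,7)
"
```

```text
clock: 9.78
eef_pos: [448.6, -298.9, 188.1]
tcp_rot: [2.604, 0.009, 1.569]
contact_force: [0.8, 0.8, -0.3]
opening: 0.997
clock: 9.95
eef_pos: [443.6, -323.6, 185.1]
tcp_rot: [2.579, 0.016, 1.573]
contact_force: [0.6, 0.3, 0.2]
opening: 1.001
t 9.95 tcp [ 443.6 -323.6  185.1] rpy [147.7   0.9  90.1] F [0.6 0.3 0.2] op 1.001
need 1 n 1 dist 25.9 rot 1.1
-15.2 -4.3 20.6 0.25 1.05 0.09
```

View pics/e12.png

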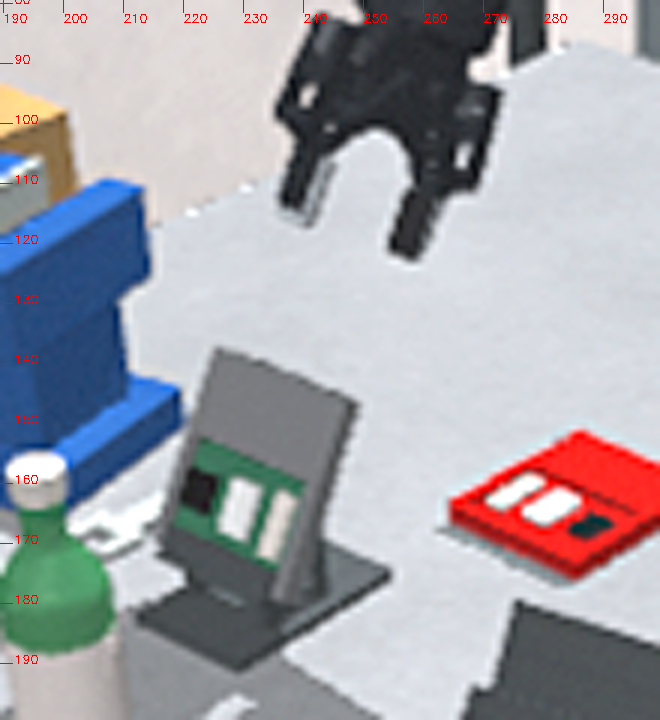

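View pics/e13.png

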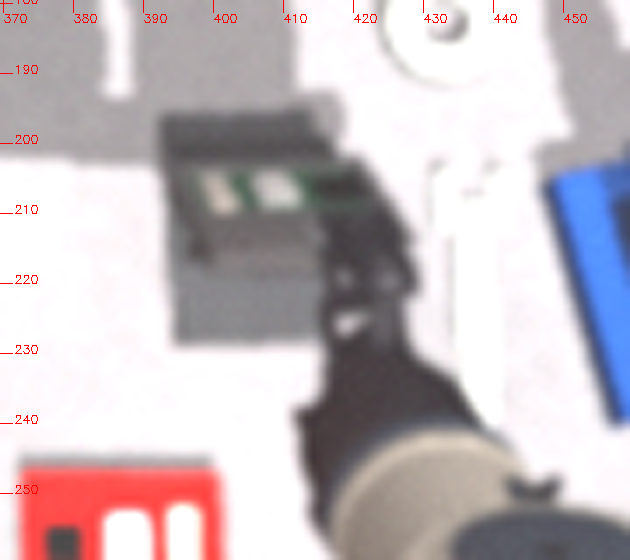

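```bash
python3 -m jog '0 -8 -2 5 0.2 1 0.1;0 -8 -2.5 8 0 0 0;0 0 0 8 0 0 0;0 0 0 0 0 0 0' ;  python3 -c "
from h import *
plan(topS+38*RS[:,2],RS)
"
```

```text
clock: 10.38
eef_pos: [453.1, -333.9, 165.4]
tcp_rot: [2.585, -0.002, 1.585]
contact_force: [-0.5, 0.5, -0.0]
opening: 1.001
t 10.3833 tcp [ 453.1 -333.9  165.4] rpy [148.1  -0.1  90.8] F [-0.5  0.5 -0. ] op 1.001
need 3 n 3 dist 81.8 rot 0.2
-1.8 -0.5 27.2 -0.03 -0.06 0.04
-1.8 -0.6 27.2 -0.03 -0.06 0.04
-1.7 -0.6 27.2 -0.03 -0.06 0.04
```

```bash
python3 -m jog '0 -3 -1 22 0 0 0;0 -2 -1 22 0 0 0;0 -1.5 0 22 0 0 0;0 0 0 12 0 0 0;0 0 0 0 0 0 0' ;  python3 -c "
from h import *
plan(topS+38*RS[:,2],RS)
for n in ('scene',): cv2.imwrite(f'pics/{n}10.png',optics.grab_frame(n)[:,:,::-1])
crop('pics/scene10.png','pics/e14.png',190,80,300,200,6)
"
```

```text
clock: 10.8
eef_pos: [496.5, -335.2, 96.3]
tcp_rot: [2.585, 0.0, 1.589]
contact_force: [-0.4, -0.2, -0.1]
opening: 0.999
t 10.8 tcp [ 496.5 -335.2   96.3] rpy [148.1   0.   91.1] F [-0.4 -0.2 -0.1] op 0.999
need 1 n 1 dist 3.9 rot 0.5
-3.4 -1.9 0.0 -0.12 -0.23 0.39
```

View pics/e14.png

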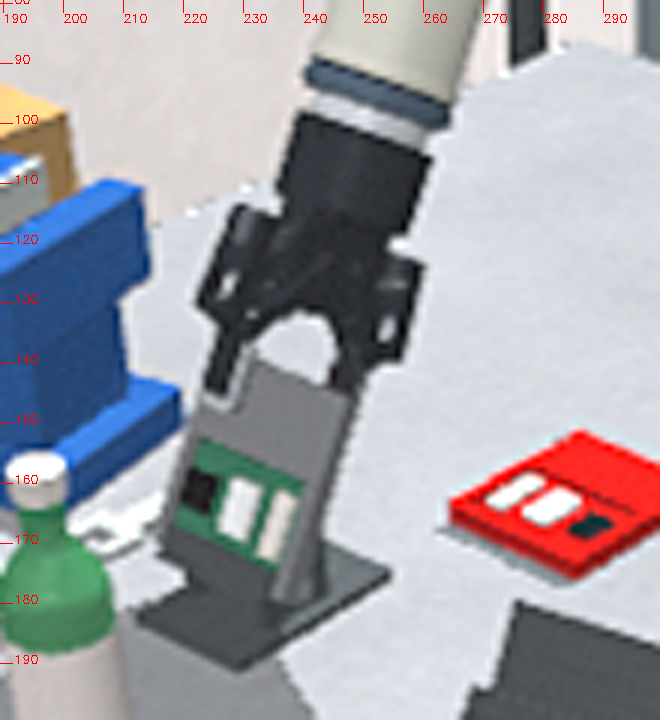

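```bash
python3 -m jog '0 -4 -2 2 0 0 0.4;100 -2 -1 0 0 0 0;200 0 0 0 0 0 0;235 0 0 0 0 0 0;235 0 0 0 0 0 0' 30;python3 -m jog '235 0 0 0 0 0 0;235 0 0 0 0 0 0;235 0 0 0 0 0 0;235 0 0 0 0 0 0;235 0 0 0 0 0 0' 60;  python3 -c "
from h import *
plan(topS+38*RS[:,2],RS)
for n in ('scene',): cv2.imwrite(f'pics/{n}11.png',optics.grab_frame(n)[:,:,::-1])
crop('pics/scene11.png','pics/e15.png',190,80,300,200,6)
"
```

```text
clock: 11.27
eef_pos: [494.7, -340.9, 96.5]
tcp_rot: [2.583, -0.002, 1.584]
contact_force: [0.8, -0.1, -0.9]
opening: 0.452
clock: 11.68
eef_pos: [493.9, -341.4, 97.3]
tcp_rot: [2.583, -0.001, 1.583]
contact_force: [0.7, -0.3, -2.1]
opening: 0.153
t 11.6833 tcp [ 493.9 -341.4   97.3] rpy [148.   -0.1  90.7] F [ 0.7 -0.3 -2.1] op 0.153
need 1 n 1 dist 3.6 rot 0.1
2.8 -0.2 2.3 0.01 -0.11 0.07
```

View pics/e15.png

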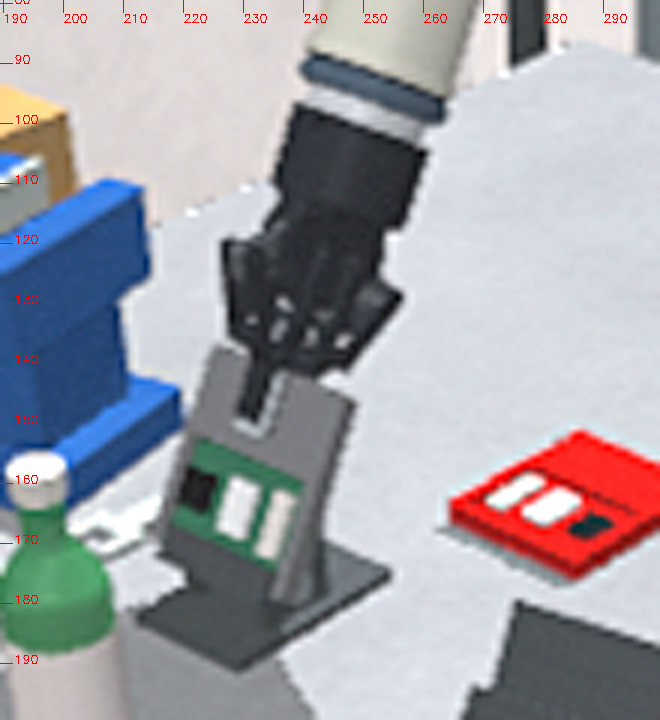

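```bash
python3 -m jog '235 0 0 -8 0 0 0;235 0 0 -15 0 0 0;235 0 0 -20 0 0 0;235 0 0 -25 0 0 0;235 0 0 -28 0 0 0';  python3 -c "
from h import *
for n in ('scene',): cv2.imwrite(f'pics/{n}12.png',optics.grab_frame(n)[:,:,::-1])
crop('pics/scene12.png','pics/e16.png',190,60,300,200,5)
plan([480,190,225],RB)
"
```

```text
clock: 12.15
eef_pos: [441.2, -339.7, 177.8]
tcp_rot: [2.589, -0.008, 1.585]
contact_force: [0.5, -0.3, -1.3]
opening: 0.153
t 12.2 tcp [ 440.5 -341.   182.1] rpy [148.2  -0.3  90.8] F [ 1.5 -0.1  2.3] op 0.157
need 14 n 14 dist 534.2 rot 35.2
37.9 4.4 -0.7 2.26 -0.32 1.06
38.0 3.6 -1.1 2.26 -0.32 1.06
38.0 2.9 -1.4 2.26 -0.32 1.06
38.1 2.1 -1.7 2.26 -0.32 1.06
38.1 1.3 -2.0 2.26 -0.32 1.06
38.1 0.5 -2.3 2.26 -0.32 1.06
38.1 -0.3 -2.5 2.26 -0.32 1.06
38.0 -1.1 -2.7 2.26 -0.32 1.06
38.0 -1.9 -2.8 2.26 -0.32 1.06
37.9 -2.7 -2.9 2.26 -0.32 1.06
37.9 -3.5 -3.0 2.26 -0.32 1.06
37.8 -4.4 -3.1 2.26 -0.32 1.06
37.7 -5.2 -3.1 2.26 -0.32 1.06
37.6 -6.0 -3.1 2.26 -0.32 1.06
```

View pics/e16.png

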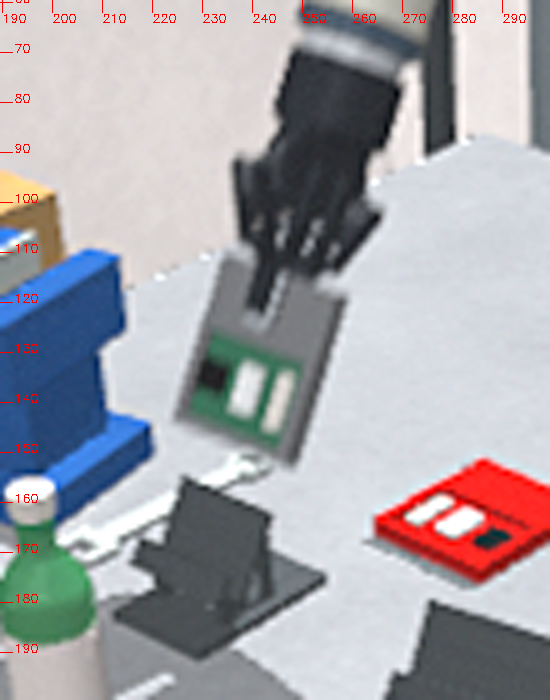

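```bash
python3 -m jog '235 20 4 -3 1.5 -0.3 0.7;235 34 4 -2 2.2 -0.3 1;235 38 3 -2 2.2 -0.3 1;235 38 2 -2 2.2 -0.3 1;235 38 1 -2 2.2 -0.3 1';python3 -m jog '235 38 0.5 -2.5 2.3 -0.3 1;235 38 0 -2.5 2.3 -0.3 1;235 38 -1 -2.5 2.3 -0.3 1;235 38 -2 -3 2.3 -0.3 1;235 38 -3 -3 2.3 -0.3 1';  python3 -c "
from h import *
plan([480,190,225],RB)
"
```

```text
clock: 12.62
eef_pos: [448.7, -195.8, 202.7]
tcp_rot: [2.749, -0.011, 1.493]
contact_force: [0.7, 0.2, -2.4]
opening: 0.155
clock: 13.03
eef_pos: [457.0, -15.3, 218.2]
tcp_rot: [2.939, -0.008, 1.399]
contact_force: [1.5, 0.1, -2.5]
opening: 0.154
t 13.0333 tcp [457.  -15.3 218.2] rpy [168.4  -0.4  80.2] F [ 1.5  0.1 -2.5] op 0.154
need 6 n 6 dist 206.7 rot 12.5
34.4 -1.8 -1.3 1.93 -0.15 0.79
34.3 -2.4 -1.3 1.93 -0.15 0.79
34.3 -2.9 -1.3 1.93 -0.15 0.79
34.3 -3.4 -1.3 1.93 -0.15 0.79
34.2 -3.9 -1.3 1.93 -0.15 0.79
34.1 -4.4 -1.2 1.93 -0.15 0.79
```

```bash
python3 -m jog '235 34 -2 -1.5 2 -0.1 0.8;235 34 -2.5 -1.5 2 -0.1 0.8;235 34 -2 -1.5 2 -0.1 0.8;235 34 0 -1.5 2 -0.1 0.8;235 30 8 -1 2 -0.1 0.8'; python3 -c "
from h import *
plan(bay(481.3,376,215),RB)
"
```

```text
clock: 13.45
eef_pos: [486.8, 156.3, 228.6]
tcp_rot: [3.12, -0.002, 1.325]
contact_force: [0.7, 0.2, -1.3]
opening: 0.158
t 13.45 tcp [486.8 156.3 228.6] rpy [178.7  -0.1  75.9] F [ 0.7  0.2 -1.3] op 0.158
need 3 n 3 dist 114.3 rot 1.4
33.9 16.7 5.0 0.42 -0.04 0.18
33.9 16.7 4.8 0.42 -0.04 0.18
34.0 16.6 4.7 0.42 -0.04 0.18
```

```bash
python3 -m jog '235 28 17 3 0.4 0 0.2;235 26 17 4 0.4 0 0.2;235 15 12 4 0.4 0 0;235 6 5 4 0 0 0;235 0 0 0 0 0 0'; python3 -c "
from h import *
plan(bay(481.3,376,165),RB)
"
```

```text
clock: 13.87
eef_pos: [559.3, 225.3, 214.8]
tcp_rot: [3.141, -0.003, 1.32]
contact_force: [-0.2, -0.6, -2.2]
opening: 0.157
t 13.8667 tcp [559.3 225.3 214.8] rpy [179.9  -0.2  75.6] F [-0.2 -0.6 -2.2] op 0.157
need 2 n 2 dist 52.7 rot 0.3
8.4 -1.5 24.9 0.03 -0.08 0.12
8.5 -1.6 24.9 0.03 -0.08 0.12
```

```bash
python3 -m jog '235 8 -1.5 16 0 0 0.1;235 8 -1.5 18 0 0 0;235 4 -1 14 0 0 0;235 0 0 4 0 0 0;235 0 0 0 0 0 0'; python3 - <<'E'
from h import *
plan(bay(481.3,376,150),RB)
for n in ('scene',): cv2.imwrite(f'pics/{n}13.png',optics.grab_frame(n)[:,:,::-1])
crop('pics/scene13.png','pics/e17.png',330,180,440,290,6)
lsd=cv2.createLineSegmentDetector(0)
g=cv2.cvtColor(cv2.imread("pics/scene13.png"),cv2.COLOR_BGR2GRAY);x0,y0,x1,y1=340,190,425,280
L=(lsd.detect(cv2.resize(g[y0:y1,x0:x1],None,fx=4,fy=4,interpolation=cv2.INTER_CUBIC))[0][:,0]+.5)/4-.5
B=np.array([[.9677,-.2521],[.2521,.9677]])
t=r.sense()["eef_pos"];zf=t[2]-79.3
for a,b,c,d in L:
    if np.hypot(a-c,b-d)<12: continue
    p,q=onz("scene",a+x0,b+y0,zf),onz("scene",c+x0,d+y0,zf)
    if p[1]>q[1]:p,q=q,p
    w=q-p
    print(np.array([a+x0,b+y0,c+x0,d+y0]),B@p[:2],B@q[:2],"yaw %.1f"%np.degrees(np.arctan2(-w[0],w[1])))
print("tcp bay",B@t[:2],zf)
E
```

```text
clock: 14.28
eef_pos: [556.9, 241.3, 162.2]
tcp_rot: [3.141, 0.001, 1.315]
contact_force: [0.4, -0.3, -1.7]
opening: 0.156
t 14.2833 tcp [556.9 241.3 162.2] rpy [180.    0.   75.4] F [ 0.4 -0.3 -1.7] op 0.156
need 1 n 1 dist 12.8 rot 0.1
2.1 3.2 12.2 0.04 0.05 -0.04
[412.9 253.6 398.7 243.5] [453.  409.6] [452.9 455.4] yaw -14.5
[398.5 245.4 412.1 255.3] [458.7 413.9] [458.9 458. ] yaw -14.9
[361.1 243.  392.  266.9] [526.1 351.8] [526.2 456. ] yaw -14.6
[423.9 268.4 407.3 279.4] [527.5 504.1] [470.5 504.2] yaw 75.3
[404.4 279.1 424.1 266.1] [532.3 499.6] [464.4 499.7] yaw 75.3
[393.2 251.  365.4 230.1] [483. 322.] [483.8 420. ] yaw -15.1
[417.7 227.1 414.8 242.8] [365.9 395.9] [418.9 432. ] yaw -70.3
[393.5 265.8 361.6 241.4] [521.  348.2] [520.7 455.6] yaw -14.4
[362.6 197.3 349.5 197.3] [418.5 189.7] [388.7 212.3] yaw 38.3
[401.7 220.2 413.9 228.3] [377.5 350.8] [377.4 392.9] yaw -14.5
[391.  244.8 369.  228.5] [471.2 323. ] [471.7 401.3] yaw -15.0
[359.4 253.3 391.3 278.9] [554.9 376.3] [555.  481.1] yaw -14.7
[365.2 239.1 394.7 261.6] [507.7 347.1] [508.  447.7] yaw -14.7
tcp bay [478.1 373.9] 83.27902400389603
```

View pics/e17.png

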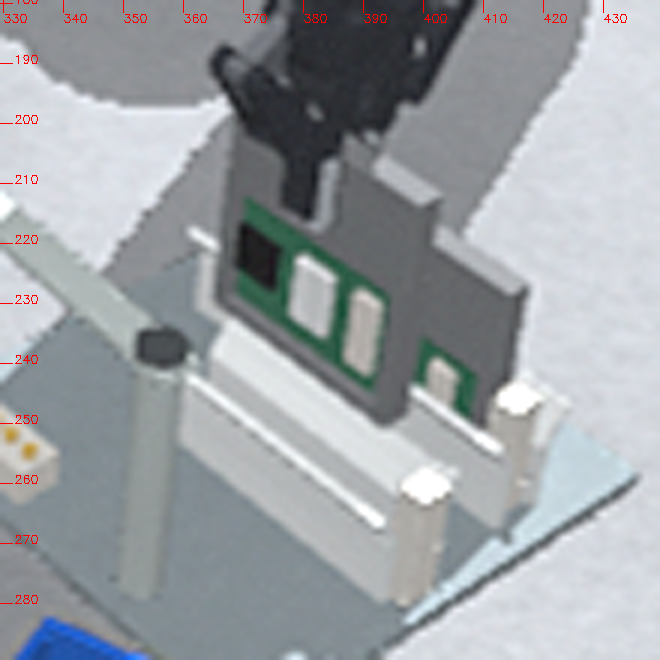

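```bash
python3 -m jog '235 4 4.5 5 0 0 0.2;235 2 2 8 0 0 0.2;235 0 0 8 0 0 0;235 0 0 8 0 0 0;235 0 0 0 0 0 0'; python3 -c "
from h import *
t=r.sense()['eef_pos'];print('bay',np.array([[.9677,-.2521],[.2521,.9677]])@t[:2],t[2]-79.3,r.sense()['tcp_rot'],r.sense()['contact_force'])
"
```

```text
clock: 14.75
eef_pos: [566.9, 244.3, 134.8]
tcp_rot: [3.137, -0.002, 1.306]
contact_force: [-0.2, -0.0, -2.3]
opening: 0.157
bay [487.  379.4] 55.45143637734601 [ 3.1 -0.   1.3] [-0.2 -0.  -2.3]
```

```bash
python3 -m jog '235 0 -3 0 0.2 0 -0.6;235 0 -2 0 0 0 -0.2;235 0 0 0 0 0 0'; python3 -c "
from h import *
t=r.sense()['eef_pos'];print('bay',np.array([[.9677,-.2521],[.2521,.9677]])@t[:2],t[2]-79.3,np.degrees(r.sense()['tcp_rot']),r.sense()['contact_force'])
"
```

```text
clock: 15.0
eef_pos: [561.4, 245.4, 133.9]
tcp_rot: [-3.141, -0.001, 1.321]
contact_force: [-0.2, -0.4, -1.9]
opening: 0.16
bay [481.4 379. ] 54.57950604515962 [-180.    -0.1   75.7] [-0.2 -0.4 -1.9]
```

```bash
python3 -m jog '235 0 0.5 6 0 0 0;235 0 0 8 0 0 0;235 0 0 6 0 0 0'; python3 -m jog '235 0 0 6 0 0 0;235 0 0 6 0 0 0';python3 -c "
from h import *
t=r.sense()['eef_pos'];print('bay',np.array([[.9677,-.2521],[.2521,.9677]])@t[:2],t[2]-79.3,np.degrees(r.sense()['tcp_rot']),r.sense()['contact_force'])
"
```

```text
clock: 15.25
eef_pos: [562.4, 246.1, 114.5]
tcp_rot: [3.14, -0.003, 1.321]
contact_force: [-2.2, 0.4, -1.3]
opening: 0.156
clock: 15.42
eef_pos: [562.2, 246.0, 100.8]
tcp_rot: [3.14, -0.003, 1.321]
contact_force: [-0.1, -0.1, -2.3]
opening: 0.153
bay [482.  379.8] 21.510982943875106 [179.9  -0.2  75.7] [-0.1 -0.1 -2.3]
```

```bash
python3 -m jog '235 0 0 4 0 0 0;235 0 0 3 0 0 0;235 0 0 1.5 0 0 0;235 0 0 0 0 0 0'; python3 -m jog '235 0 0 1.5 0 0 0;235 0 0 1 0 0 0;235 0 0 0 0 0 0'; python3 -m jog '235 0 0 1.5 0 0 0;235 0 0 1 0 0 0;235 0 0 0 0 0 0'
```

```text
clock: 15.75
eef_pos: [561.5, 245.5, 88.8]
tcp_rot: [-3.141, -0.001, 1.321]
contact_force: [0.3, 0.2, -2.0]
opening: 0.157
clock: 16.0
eef_pos: [562.0, 245.6, 86.4]
tcp_rot: [3.141, -0.001, 1.321]
contact_force: [-0.2, 0.8, -2.7]
opening: 0.155
clock: 16.25
eef_pos: [562.2, 245.6, 86.4]
tcp_rot: [3.141, -0.002, 1.321]
contact_force: [-0.3, 0.6, -2.5]
opening: 0.153
```

```bash
python3 -m jog '235 0 0 2 0 0 0'; python3 -m jog '235 3 0 0 0 0 0;235 2 0 0 0 0 0'; python3 -m jog '235 2 0 0 0 0 0;235 2 0 0 0 0 0'
```

```text
clock: 16.33
eef_pos: [562.4, 245.6, 85.8]
tcp_rot: [3.14, -0.002, 1.321]
contact_force: [-9.3, -6.5, 31.1]
opening: 0.156
clock: 16.5
eef_pos: [563.3, 250.0, 86.6]
tcp_rot: [3.141, -0.001, 1.32]
contact_force: [-0.7, 0.2, -2.6]
opening: 0.155
clock: 16.67
eef_pos: [564.3, 254.2, 86.4]
tcp_rot: [3.141, -0.002, 1.32]
contact_force: [-1.0, 0.5, -1.3]
opening: 0.158
```

```bash
python3 -m jog '235 1.5 0 0 0 0 0;235 1 0 0 0 0 0'; python3 -m jog '235 1.5 0 0 0 0 0;235 1.5 0 0 0 0 0'; 
```

```text
clock: 16.83
eef_pos: [564.4, 254.5, 86.2]
tcp_rot: [3.141, 0.004, 1.322]
contact_force: [-2.5, -7.7, 6.7]
opening: 0.155
clock: 17.0
eef_pos: [564.5, 254.6, 86.4]
tcp_rot: [-3.141, 0.009, 1.323]
contact_force: [-3.6, -9.3, 5.8]
opening: 0.151
```

```bash
python3 -m jog '235 0 0 1.5 0 0 0;235 0 0 0 0 0 0';  python3 -c "
from h import *
for n in ('scene',): cv2.imwrite(f'pics/{n}14.png',optics.grab_frame(n)[:,:,::-1])
crop('pics/scene14.png','pics/e18.png',340,190,440,290,6)
"
```

```text
clock: 17.17
eef_pos: [564.6, 254.4, 86.6]
tcp_rot: [-3.141, 0.009, 1.322]
contact_force: [-2.5, 1.2, -2.5]
opening: 0.152
```

View pics/e18.png

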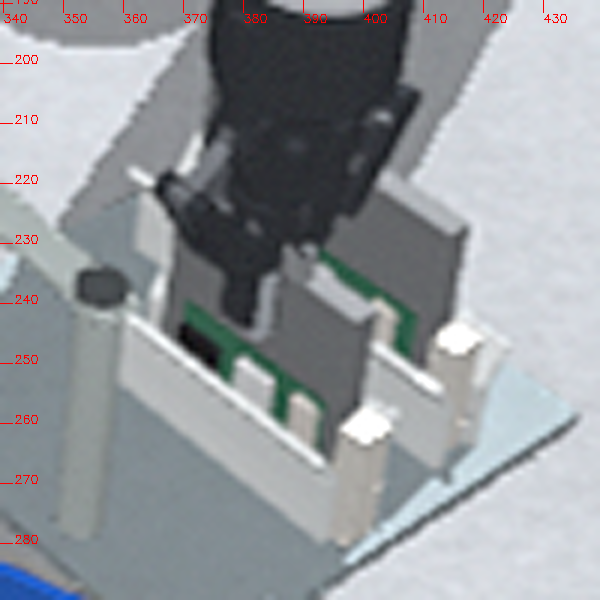

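```bash
python3 -m jog '190 0 0 0 0 0 0;165 0 0 0 0 0 0;160 0 0 0 0 0 0' ;python3 -m jog '160 0 0 -10 0 0 0;160 0 0 -25 0 0 0;160 0 0 -35 0 0 0;160 0 0 -38 0 0 0;160 0 0 -25 0 0 0' ;  python3 - <<'E'
from h import *
for n in ('scene','top'): cv2.imwrite(f'pics/{n}15.png',optics.grab_frame(n)[:,:,::-1])
crop('pics/scene15.png','pics/e19.png',340,180,440,290,6)
lsd=cv2.createLineSegmentDetector(0);B=np.array([[.9677,-.2521],[.2521,.9677]])
g=cv2.cvtColor(cv2.imread('pics/scene15.png'),cv2.COLOR_BGR2GRAY);x0,y0,x1,y1=360,190,425,260
L=(lsd.detect(cv2.resize(g[y0:y1,x0:x1],None,fx=4,fy=4,interpolation=cv2.INTER_CUBIC))[0][:,0]+.5)/4-.5
for a,b,c,d in L:
    if np.hypot(a-c,b-d)<12: continue
    p,q=onz('scene',a+x0,b+y0,123),onz('scene',c+x0,d+y0,123)
    if p[1]>q[1]:p,q=q,p
    print(np.array([a+x0,b+y0,c+x0,d+y0]),B@p[:2],B@q[:2])
E
```

```text
clock: 17.47
eef_pos: [565.8, 255.1, 86.4]
tcp_rot: [3.14, 0.008, 1.323]
contact_force: [-0.5, 0.1, -0.2]
opening: 0.37
clock: 17.88
eef_pos: [562.9, 254.9, 219.1]
tcp_rot: [-3.134, 0.016, 1.324]
contact_force: [0.9, -0.0, -0.3]
opening: 0.375
[385.1 259.3 364.5 243.5] [554.2 388.6] [554.3 455.1]
[401.9 247.9 412.  255.3] [495.9 452.2] [496.1 483. ]
[366.4 243.8 368.9 224.1] [495.9 343.1] [551.7 392.2]
[371.9 220.3 374.1 207.1] [435.8 300.7] [479.4 337.1]
[401.7 242.1 399.4 257. ] [481.2 438. ] [523.1 469.4]
[417.7 227.1 414.9 242.4] [408.2 424.2] [457.1 457.7]
[401.  240.1 390.6 231.2] [472.9 394.5] [477.2 432.2]
[361.  243.1 381.9 259.1] [559.8 382.8] [559.4 450.1]
[390.1 231.9 374.2 221.3] [477.5 343.1] [475.7 395.8]
[395.4 215.9 414.6 228.7] [419.1 360.1] [419.1 423.6]
[383.3 232.1 398.2 242.8] [489.5 386.4] [489.5 434.8]
```

View pics/e19.png

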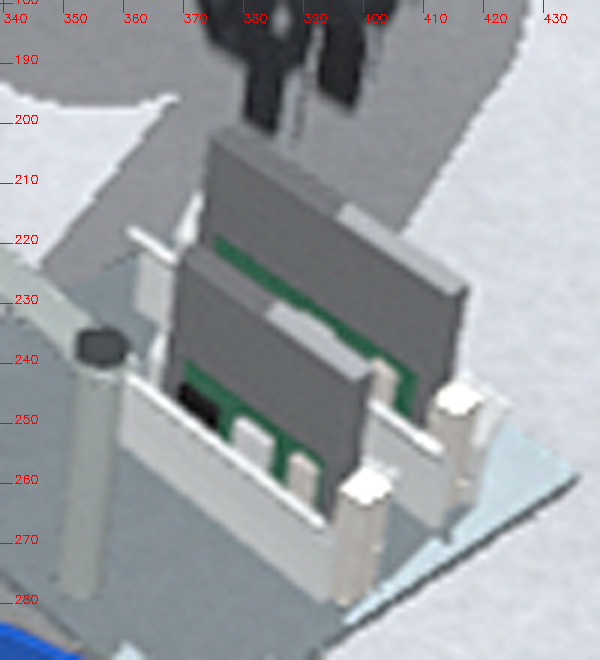

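```bash
python3 - <<'E'
from h import *
def blob(n,roi):
    x0,y0,x1,y1=roi;im=cv2.imread(f"pics/{n}15.png")[y0:y1,x0:x1]
    m=(im.max(2)<50).astype(np.uint8);k,lab,st,c=cv2.connectedComponentsWithStats(m)
    for i in range(1,k):
        if st[i,4]>8: print(n,st[i]+[x0,y0,0,0,0],c[i]+[x0,y0])
blob("scene",(300,175,330,210));blob("top",(285,170,310,200))
print(r.sense()["qpos"])
plan([586.2,47,235],stand(-17.7,0))
E
```

```text
scene [309 185   6  17  87] [311.9 192.9]
[ 0.4  0.4  1.6 -0.   1.1  0.7]
t 17.9833 tcp [564.9 255.9 221.3] rpy [-179.9    0.7   75.9] F [ 0.4  0.7 -0.1] op 0.375
need 6 n 6 dist 210.4 rot 3.6
-32.9 12.0 -1.9 -0.02 0.11 0.59
-32.8 12.3 -2.0 -0.02 0.11 0.59
-32.6 12.6 -2.0 -0.02 0.11 0.59
-32.5 13.0 -2.1 -0.02 0.11 0.59
-32.4 13.3 -2.2 -0.02 0.11 0.59
-32.2 13.6 -2.2 -0.02 0.11 0.59
```

```bash
python3 - <<'E'
from h import *
im=cv2.imread("pics/top15.png")[170:200,280:312]
m=(im.max(2)<80).astype(np.uint8);k,lab,st,c=cv2.connectedComponentsWithStats(m)
t=None
for i in range(1,k):
    if st[i,4]>6: print(st[i]+[280,170,0,0,0],c[i]+[280,170]); 
for i in range(1,k):
    if st[i,4]>6:
        print(tri((311.9,192.9),c[i]+[280,170]),onz("top",*(c[i]+[280,170]),158),onz("scene",311.9,192.9,158))
E
python3 -m jog '160 -25 8 -2 0 0.1 0.6;160 -33 12 -2 0 0.1 0.6;160 -33 12.5 -2 0 0.1 0.6;120 -33 13 -2 0 0.1 0.6;60 -33 13 -2 0 0.1 0.6'
python3 -c "
from h import *
plan([586.2,47,225],stand(-17.7,0))"
```

```text
[295 181   3   6  12] [295.7 183.2]
(array([588.2,  47.6, 159.2]), np.float64(2.697266074923622)) [587.7  48.8 158. ] [587.3  45.3 158. ]
clock: 18.4
eef_pos: [580.4, 90.7, 234.8]
tcp_rot: [3.14, -0.002, 1.279]
contact_force: [0.6, 0.4, -0.5]
opening: 0.645
t 18.4 tcp [580.4  90.7 234.8] rpy [179.9  -0.1  73.3] F [ 0.6  0.4 -0.5] op 0.645
need 2 n 2 dist 45.2 rot 1.0
-20.1 9.0 4.9 0.05 -0.06 0.5
-20.0 9.2 4.9 0.05 -0.06 0.5
```

```bash
python3 -m jog '0 -18 9 5 0 0 0.5;0 -16 9 5 0 0 0.4;0 -5 2 2 0 0 0;0 0 0 0 0 0 0'
python3 -c "
from h import *
plan([587.7,47,150],stand(-17.7,0))"
```

```text
clock: 18.73
eef_pos: [588.4, 38.6, 223.2]
tcp_rot: [3.138, -0.001, 1.257]
contact_force: [0.3, -0.6, 0.6]
opening: 1.0
t 18.7333 tcp [588.4  38.6 223.2] rpy [179.8  -0.   72. ] F [ 0.3 -0.6  0.6] op 1.000
need 2 n 2 dist 73.7 rot 0.4
3.9 -1.8 36.6 0.11 -0.02 -0.14
3.9 -1.7 36.6 0.11 -0.02 -0.14
```

```bash
python3 -m jog '0 5 -2 16 0 0 0;0 3 -1 20 0 0 0;0 1 0 20 0 0 0;0 0 0 12 0 0 0;0 0 0 0 0 0 0'
python3 -c "
from h import *
plan([587.7,47,148],stand(-17.7,0))
for n in ('scene','top'): cv2.imwrite(f'pics/{n}16.png',optics.grab_frame(n)[:,:,::-1])
crop('pics/scene16.png','pics/e20.png',270,120,370,250,5)
crop('pics/top16.png','pics/e21.png',250,140,340,230,6)
"
```

```text
clock: 19.15
eef_pos: [589.2, 52.2, 154.3]
tcp_rot: [3.135, -0.003, 1.258]
contact_force: [0.2, -0.1, 0.0]
opening: 0.999
t 19.15 tcp [589.2  52.2 154.3] rpy [179.6  -0.2  72.1] F [ 0.2 -0.1  0. ] op 0.999
need 1 n 1 dist 8.3 rot 0.5
-5.5 0.1 6.3 0.36 -0.19 -0.23
```

View pics/e20.png

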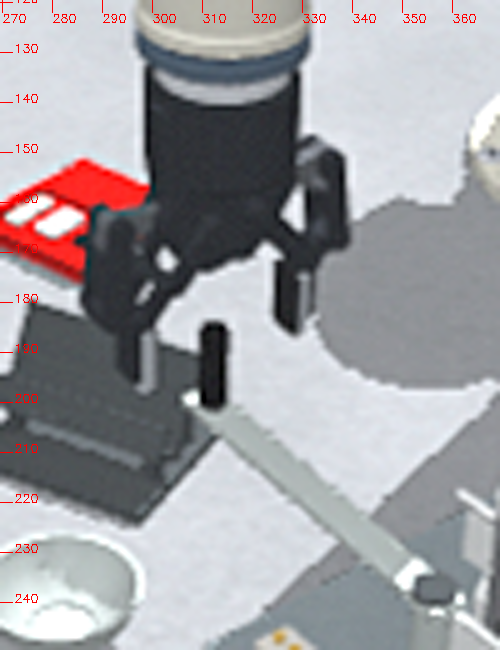

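View pics/e21.png

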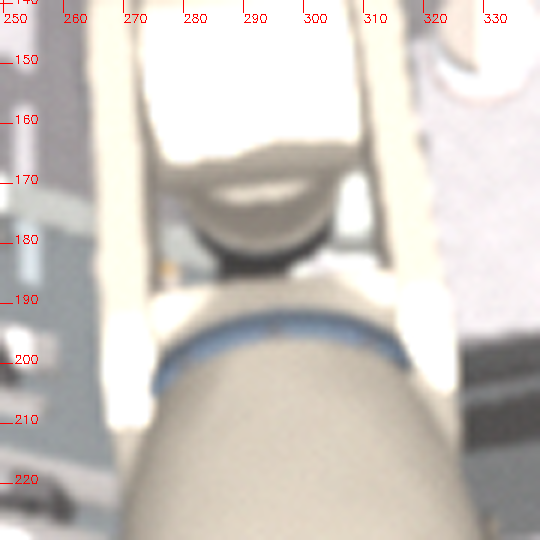

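```bash
python3 -m jog '60 -4 0 4 0 0 0;120 -3 0 4 0 0 0;175 0 0 0 0 0 0;175 0 0 0 0 0 0;178 0 0 0 0 0 0' 20
python3 -m jog '178 0 0 0 0 0 0;178 0 0 0 0 0 0'
python3 -c "
from h import *
plan([587.7,47,148],stand(-17.7,0))
for n in ('scene',): cv2.imwrite(f'pics/{n}17.png',optics.grab_frame(n)[:,:,::-1])
crop('pics/scene17.png','pics/e22.png',270,120,370,250,5)
"
```

```text
clock: 19.67
eef_pos: [590.1, 46.0, 151.5]
tcp_rot: [3.128, -0.006, 1.259]
contact_force: [-0.7, 0.0, -0.4]
opening: 0.311
clock: 19.83
eef_pos: [590.6, 45.8, 152.3]
tcp_rot: [3.127, -0.007, 1.259]
contact_force: [0.2, -0.6, -0.3]
opening: 0.301
t 19.8333 tcp [590.6  45.8 152.3] rpy [179.2  -0.4  72.1] F [ 0.2 -0.6 -0.3] op 0.301
need 1 n 1 dist 5.3 rot 0.9
0.2 -3.1 4.2 0.84 -0.39 -0.18
```

View pics/e22.png

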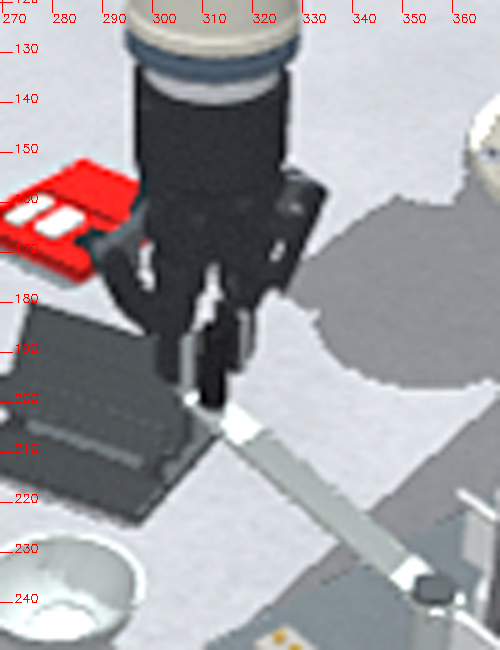

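```bash
cat >> h.py <<'E'
H=np.array([642.4,218.5])
def arc(Hh=H):
    s=r.sense();p=s["eef_pos"];d=p[:2]-Hh;R0=Ro.from_euler("xyz",s["tcp_rot"]).as_matrix()
    ang=np.degrees(np.arctan2(d[1],d[0]));th=(ang-(180-14.6))%360   # keeper angle CCW from bay -x
    xd=np.degrees(np.arctan2(-d[1],-d[0])); tx=np.degrees(np.arctan2(R0[1,0],R0[0,0]))
    print("t",s["clock"],"tcp",p,"rad %.1f keeper %.1f deg"%(np.linalg.norm(d),th),"tool x vs radial %.1f (turn +)"%(tx-xd),"tilt rotvec",np.round(np.degrees(np.cross(R0[:,2],[0,0,-1.]))@R0,1),"F",s["contact_force"],"op %.2f q6 %.2f"%(s["opening"],s["qpos"][5]))
E
python3 -m jog '195 0 -5 2 0.8 -0.4 1;195 0.5 -10 1 0 0 3;195 1 -16 0 0 0 5;195 1.2 -20 0 0 0 6.4' 20
python3 -c "
from h import *
arc()"
```

```text
clock: 20.22
eef_pos: [546.8, 67.4, 149.4]
tcp_rot: [3.139, 0.0, 0.979]
contact_force: [0.8, -0.5, 0.2]
opening: 0.235
t 20.2167 tcp [546.8  67.4 149.4] rad 178.9 keeper 72.3 deg tool x vs radial -1.6 (turn +) tilt rotvec [ 0.1  0.  -0. ] F [ 0.8 -0.5  0.2] op 0.24 q6 0.71
```

```bash

python3 -m jog '195 1 -20 0 0 0 6;195 1 -20.5 0 0 0 6.5;195 1 -20.5 0 0 0 6.5' 20
python3 -c "
from h import *
arc()
for n in ('scene',): cv2.imwrite(f'pics/{n}18.png',optics.grab_frame(n)[:,:,::-1])
crop('pics/scene18.png','pics/e23.png',290,120,430,270,5)
"
```

```text
clock: 20.47
eef_pos: [499.9, 109.2, 149.0]
tcp_rot: [3.139, 0.001, 0.626]
contact_force: [0.9, 0.3, -0.5]
opening: 0.234
t 20.4667 tcp [499.9 109.2 149. ] rad 179.6 keeper 52.1 deg tool x vs radial -1.6 (turn +) tilt rotvec [0.1 0.1 0. ] F [ 0.9  0.3 -0.5] op 0.23 q6 1.16
```

View pics/e23.png

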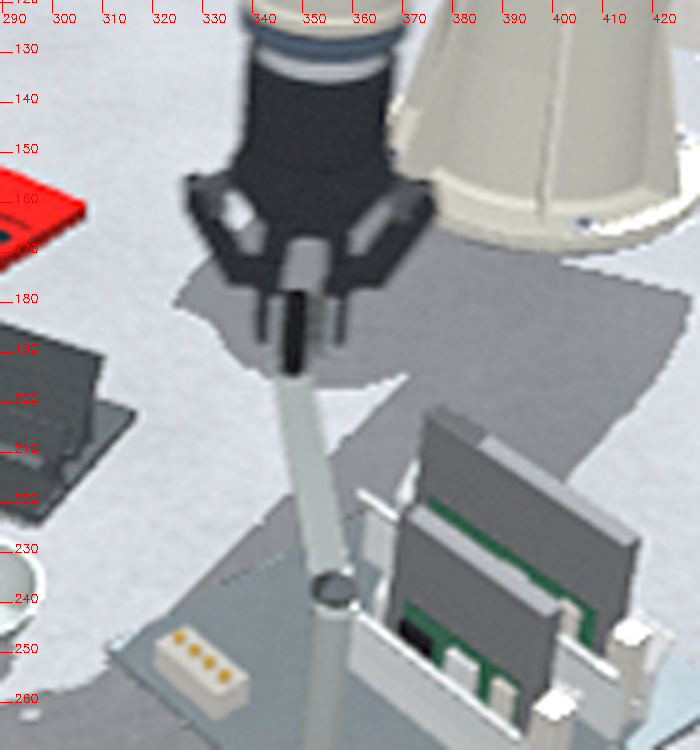

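The keeper follows (pin at scene (346,186), caged between the fingers). Continuing.

```bash

python3 -m jog '195 1 -20 0 0 0 6.3;195 1 -20 0 0 0 6.3;195 1 -20 0 0 0 6.3;195 1 -18 0 0 0 5.7;195 0.5 -12 0 0 0 4'
python3 -c "
from h import *
arc()
for n in ('scene',): cv2.imwrite(f'pics/{n}19.png',optics.grab_frame(n)[:,:,::-1])
crop('pics/scene19.png','pics/e24.png',320,120,440,270,5)
"
```

```text
clock: 20.93
eef_pos: [462.0, 196.3, 148.7]
tcp_rot: [3.137, 0.005, 0.098]
contact_force: [1.4, -1.0, -0.2]
opening: 0.233
t 20.9333 tcp [462.  196.3 148.7] rad 181.7 keeper 21.6 deg tool x vs radial -1.4 (turn +) tilt rotvec [0.2 0.3 0. ] F [ 1.4 -1.  -0.2] op 0.23 q6 1.88
```

View pics/e24.png

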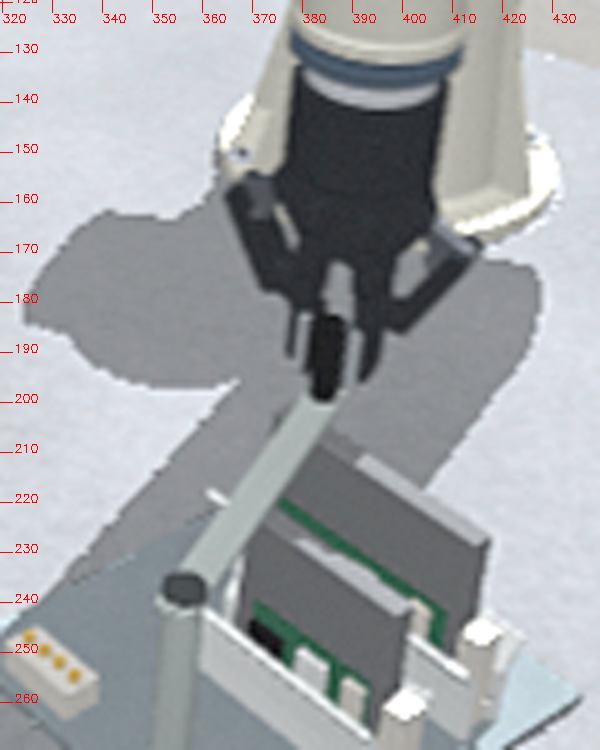

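```bash

python3 -m jog '195 0.5 -14 0 0 0 4.7;195 1.5 -14 0 0 0 4.5;195 1 -10 0 0 0 3.4;195 1 -6 0 0 0 2;195 0 0 0 0 0 0'
python3 -c "
from h import *
arc()"
```

```text
clock: 21.4
eef_pos: [464.7, 242.5, 148.0]
tcp_rot: [3.133, 0.007, -0.163]
contact_force: [0.6, 0.4, 0.5]
opening: 0.244
t 21.4 tcp [464.7 242.5 148. ] rad 179.3 keeper 6.9 deg tool x vs radial -1.7 (turn +) tilt rotvec [ 0.5  0.4 -0. ] F [0.6 0.4 0.5] op 0.24 q6 2.22
```

```bash

python3 -m jog '195 0.5 -6 0 0.3 0 1.8;195 0.5 -6 0 0 0 1.8;195 0 -4 0 0 0 1;195 0 -2 0 0 0 0.5'
python3 -c "
from h import *
arc()"
python3 -m jog '195 0 -3 0 0 0 0.5;195 0 -2 0 0 0 0'
python3 -c "
from h import *
arc()"
```

```text
clock: 21.73
eef_pos: [468.4, 257.9, 147.1]
tcp_rot: [3.134, 0.01, -0.247]
contact_force: [-1.1, -0.3, 0.5]
opening: 0.234
t 21.7333 tcp [468.4 257.9 147.1] rad 178.5 keeper 1.8 deg tool x vs radial -1.4 (turn +) tilt rotvec [ 0.4  0.6 -0. ] F [-1.1 -0.3  0.5] op 0.23 q6 2.32
clock: 21.9
eef_pos: [469.4, 262.3, 146.9]
tcp_rot: [3.133, 0.01, -0.254]
contact_force: [-1.0, -0.5, 0.9]
opening: 0.237
t 21.9 tcp [469.4 262.3 146.9] rad 178.4 keeper 0.4 deg tool x vs radial -0.4 (turn +) tilt rotvec [0.5 0.6 0. ] F [-1.  -0.5  0.9] op 0.24 q6 2.33
```

```bash

python3 -m jog '195 0 -2 0 0 0 0;195 0 -2 0 0 0 0';python3 -m jog '195 0 -2 0 0 0 0;195 0 -2 0 0 0 0'
python3 -c "
from h import *
arc()"
```

```text
clock: 22.07
eef_pos: [470.4, 265.9, 146.8]
tcp_rot: [3.133, 0.011, -0.253]
contact_force: [-0.6, -0.6, 0.9]
opening: 0.235
clock: 22.23
eef_pos: [470.4, 266.9, 146.5]
tcp_rot: [3.126, 0.012, -0.25]
contact_force: [-0.9, -15.5, 8.4]
opening: 0.233
t 22.2333 tcp [470.4 266.9 146.5] rad 178.7 keeper 358.9 deg tool x vs radial 1.4 (turn +) tilt rotvec [ 0.9  0.7 -0. ] F [ -0.9 -15.5   8.4] op 0.23 q6 2.34
```

```bash

python3 -m jog '195 0 -1 0 0 0 0;140 0 0 0 0 0 0;80 0 0 0 0 0 0;60 0 0 0 0 0 0;60 0 0 0 0 0 0'
python3 -m jog '60 0 0 -15 0 0 0;60 0 0 -30 0 0 0;60 0 0 -38 0 0 0;60 0 0 -30 0 0 0;60 0 0 0 0 0 0'
python3 -m jog '60 -35 0 -20 0 0 0;60 -38 0 -10 0 0 0;60 -38 0 -10 0 0 0;60 -30 0 0 0 0 0;60 0 0 0 0 0 0'
python3 -c "
from h import *
for n in ('scene','top'): cv2.imwrite(f'pics/{n}20.png',optics.grab_frame(n)[:,:,::-1])
crop('pics/scene20.png','pics/e25.png',330,170,440,290,6)
crop('pics/top20.png','pics/e26.png',200,150,310,250,6)
"
```

```text
clock: 22.65
eef_pos: [471.0, 267.0, 146.8]
tcp_rot: [3.124, 0.011, -0.249]
contact_force: [0.5, -0.2, -0.7]
opening: 0.763
clock: 23.07
eef_pos: [471.2, 268.8, 261.9]
tcp_rot: [3.122, 0.015, -0.248]
contact_force: [1.3, 1.5, 0.2]
opening: 0.764
clock: 23.48
eef_pos: [333.2, 306.0, 306.0]
tcp_rot: [3.128, 0.013, -0.252]
contact_force: [1.1, 0.0, -0.0]
opening: 0.76
```

View pics/e25.png

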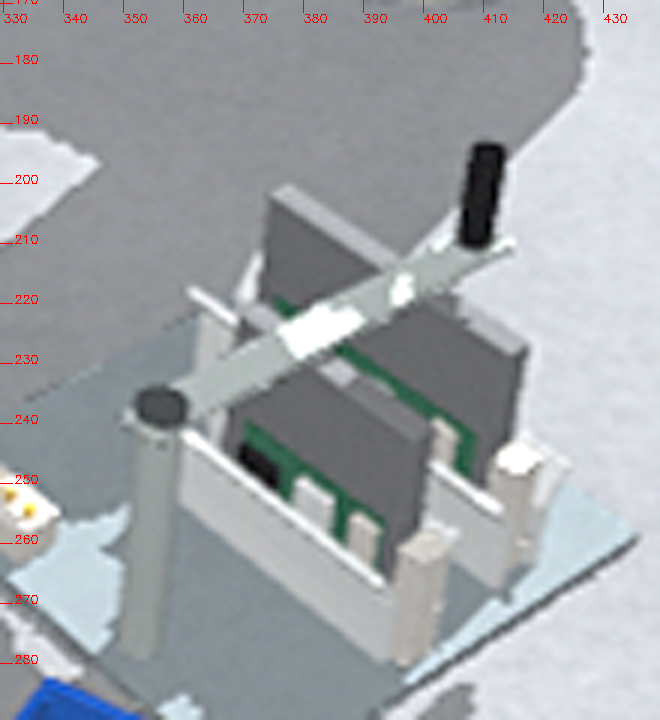

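View pics/top20.png

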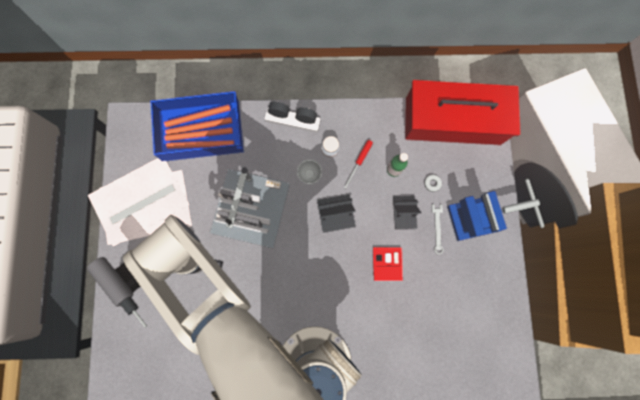

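View pics/scene20.png

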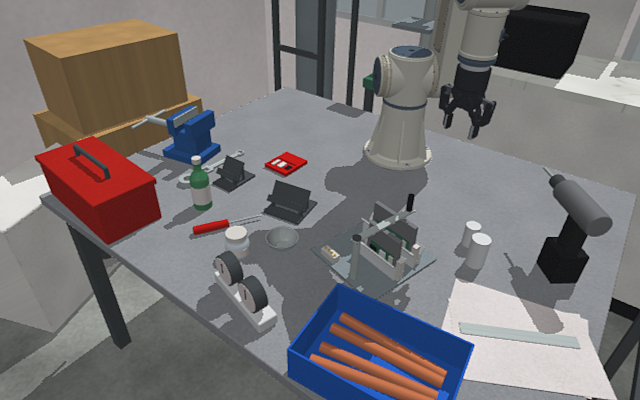

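```bash
python3 - <<'E'
from h import *
B=np.array([[.9677,-.2521],[.2521,.9677]])
im=cv2.imread("pics/scene20.png")[185:215,395:420]
k,lab,st,c=cv2.connectedComponentsWithStats((im.max(2)<60).astype(np.uint8))
for i in range(1,k):
    if st[i,4]>30:
        p=onz("scene",*(c[i]+[395,185]),158);print("pin",p,"keeper deg",np.degrees(np.arctan2(-(B@(p[:2]-H))[1],-(B@(p[:2]-H))[0])))
lsd=cv2.createLineSegmentDetector(0)
for roi in ((345,200,420,245),(360,190,425,260)):
  for z in ((134,) if roi[0]==345 else (123,)):
    x0,y0,x1,y1=roi;g=cv2.cvtColor(cv2.imread('pics/scene20.png'),cv2.COLOR_BGR2GRAY)
    L=(lsd.detect(cv2.resize(g[y0:y1,x0:x1],None,fx=4,fy=4,interpolation=cv2.INTER_CUBIC))[0][:,0]+.5)/4-.5
    for a,b,c,d in L:
        if np.hypot(a-c,b-d)<13: continue
        p,q=onz('scene',a+x0,b+y0,z),onz('scene',c+x0,d+y0,z);w=B@(q-p)[:2]
        print(z,np.array([a+x0,b+y0,c+x0,d+y0]),B@p[:2],B@q[:2],"dir %.1f"%(np.degrees(np.arctan2(w[1],w[0]))%180))
a=cv2.imread('pics/scene0.png').astype(int);b=cv2.imread('pics/scene20.png').astype(int)
E
```

```text
pin [466.3 262.4 158. ] keeper deg 0.6066654962399088
134 [393.5 214.5 376.  223.8] [430.1 362.3] [491.5 362.1] dir 179.9
134 [374.3 232.8 391.5 222.8] [518.8 383.6] [458.6 382.3] dir 1.3
134 [417.7 227.1 414.8 242.7] [419.8 432.1] [469.  465.6] dir 34.2
134 [374.6 202.1 393.2 214.5] [430.6 295.8] [430.6 361.7] dir 90.0
134 [396.3 212.4 378.3 200.5] [418.1 360.4] [418.  296.7] dir 89.9
123 [414.2 194.3 411.4 209.8] [307.1 325.3] [366.9 367.6] dir 35.3
123 [405.3 210.2 408.1 194.1] [380.8 359.2] [319.8 314.3] dir 36.4
123 [385.1 259.3 361.2 240.9] [554.3 455.1] [554.2 377.5] dir 89.9
123 [393.5 214.5 376.  223.8] [418.5 353.2] [481.  353.1] dir 179.9
123 [374.3 232.8 391.5 222.8] [508.7 374.9] [447.5 373.6] dir 1.3
123 [417.7 227.1 414.9 242.4] [408.2 424.2] [457.1 457.7] dir 34.3
123 [369.9 250.  381.9 259. ] [559.8 412.4] [559.4 450. ] dir 90.7
123 [374.6 202.1 393.2 214.5] [419.  285.7] [419.1 352.7] dir 90.0
123 [396.3 212.4 378.1 200.3] [406.4 351.4] [406.2 285.7] dir 89.9
```

```bash
python3 -c "
from rig import r,ticket
s=r.sense();print(s['clock'],s['contact_force'],abs(s['qvel']).max());print(ticket.sign_off())"
```

```text
23.5833 [ 0.84761348  0.30415036 -0.06460998] 0.032258327838524385
the job is handed in; nothing more can be done
None
```

Both cards are in their own slots, on the floor and against their contact blocks. The keeper is shut and the arm is clear. I handed the job in at 23.6 s, within the 72 s limit; `sign_off` gave no verdict.

**Cards:** In the last pictures the long card's top edge is level and its +y end is at the block face (424 mm measured, 424.5 expected). The short card's end measured about 438 mm just after release (437.8 expected). It looks the same in the last picture, but the keeper now covers part of its top edge, so I did not measure it again.

**Lowering:** The descents were slow, but checking that the long card was on the floor pressed it down briefly with 54 N, harder than I meant. The short card's check was about 31 N. Both stayed well under the 120 N wrist limit.

**Keeper:** I pushed the pin until it met the stop, where the force rose to about 15 N. The pictures give a remaining angle of 0 to 1.3 deg, which is within the camera error, so the exact angle rests on that contact.

**Bystanders:** I compared the first and last pictures by eye and none appears to have moved. I did not measure their positions.

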